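# Level the rod rest and lay out the handles

## Robot

A 6-joint arm with a two-finger parallel gripper is mounted at the origin on the work surface. World frame = base frame: x ahead of the robot, y to its left, z up, the work surface at z = 0. Lengths are in mm, angles in rad, forces in N, time in s.
With the tool pointing down it reaches from about 350 to 975 mm from the base axis. Payload 7.1 kg.
Tool frame: the origin (TCP) lies at the very end of the fingers, on their centre line; the grasp point (between the pads) lies 19 mm behind it (ctrl.grasp_offset is the distance from the TCP to the grasp point, in mm); z points along the fingers, y is the line along which they close (so a half turn about z gives the same grasp; the last joint's range is limited). The gripper opens to 88 mm and grips with 3 to 60 N. Pads are 20 mm wide; open, the fingers measure 115 mm over their backs; the gripper's body (75 mm by 178 mm) begins 61 mm behind the grasp point.
Start: joints at [1.185, 0.423, 1.63, -0, 1.089, -0.019], TCP at [224.112, 583.42, 222.675] pointing down, gripper open.
Joint ranges: [-3, 3], [-0.9, 2.11], [0.09, 2.58], [-1.31, 4.45], [0.11, 2.69], [-2.54, 2.54]. Speed limits (rad/s): [2.39, 2.39, 3.01, 3.14, 3.14, 3.14].

## Interface

Orientations are given as a rotation vector (axis times angle).
In Python, from workcell import ctrl, viewer, ticket, models gives the robot as it stands.
- The arm moves only by the tool play_rows, never from a script. Its arguments are lists of equal length, an entry for each row: "dp": the shift along the world's x, y, z in mm, a list of three; "yaw": the turn about the world's z in degrees. In form: {"dp": [[tx, ty, tz], ...], "yaw": [yaw, ...]}. A call has 1 to 8 rows; each row shifts and turns the commanded pose from where the row before left it; what a row does not reach is not made up. A row lasts 1/12 s, in which the tool goes at most 41.7 mm and 7.16 degrees, less where a joint would pass 70% of its speed; a pose out of reach is approached as far as the arm can. A call is refused whole if a number of a shift passes 41.7 or a number of a turn 7.16, either way. A call with a gripper value outside its range is refused whole. "gripper" is the closure, from 0 (fully open) to 1 (shut), set as the call begins (left out, the last holds). The fingers move at their own pace and stop on an object; the grip force is fixed at half the most. Time passes only in rows, so rows that do not move let the fingers close. It gives the time, the measured TCP pose, the force, the opening and the grip force at its end, in the units of the state.
- ctrl.get_obs(): the state, without advancing time (a new reading comes with each control period).
- viewer.get_image(name): name is "scene" or "side" or "wrist"; returns a dict with "pixels" (384x512x3 uint8, red, green, blue), "range_z" (384x512 float32, mm along the optical axis (not along the pixel's ray), 0 where there is no reading), "fx", "fy", "cx", "cy" (pixels), "T" (4x4, takes a point from camera to world coordinates); the wrist camera has in their place "hand_eye" (4x4, takes a point from camera to tool coordinates, whose origin is the TCP and whose axes are the flange's). Camera axes: x right, y up, looking along -z (the intrinsics and any distortion apply to the point x, -y, -z); pixel columns grow to the right and rows downward; lengths in mm; the calibration is good to about 2 mm. The wrist camera is an equidistant fisheye: a pixel r from the principal point sees the ray r / f radians off the axis. A picture is of the moment at which its call begins: read the wrist's pose just before it.
- ticket.close_job(): hands the job in; it is judged then, once.
Trained networks look in a picture, given as the dict that the camera call returned (one of the last four; its "shot" number tells which), for a name from the list of things; names that differ only in an ending like _2 or _b are one class to them, and where a whole thing is asked for, a point or a joint stands for the part that bears it (a point fixed in the world has none). Each returns a list of dicts, best first, with "conf" (0 to 1); they miss things now and then, are a little off and sometimes report something else, mostly with a low value. They report only what shows in the picture. A call takes as long as a camera call. They do not tell look-alikes from the thing itself.
- models.look_for(picture, name): "bbox" ([centre column, centre row, width, height] in pixels, round what is visible of it).
- models.landmark_of(picture, name): "location" ([column, row] in pixels: a listed point, or the origin of a listed thing).
The state is a dict: "t": time; "qpos": joint angles; "qvel": joint speeds; "joint_torque": joint torques, N m; "ee_pos": TCP position; "orientation": TCP orientation; "ft_force": force on the tool from outside, world axes, zero at the start; "moment": the same for the moment, N m; "width": finger opening in mm; "grasp_force": force on a finger pad.
Only numpy, scipy, OpenCV 4.12 (cv2) and the standard library are available. Lean on these libraries where they do the work, as an engineer would, in place of code of your own. Each camera call takes 0.05 s, during which the arm holds its last target. There are 200 camera calls.

## Task

Push the wooden wedge, thin end first, under the low left edge of the aluminium rod rest until its spirit level reads centred, and let go of it. Then move every rod handle from the rubber mat onto the rest, one to a berth in any order, lying in both of its V-notches and midway along: each is weighted at one end inside, so find where it balances by trial lifts close to the mat and shift your grip, and carry it level. At the end the level must still read centred; leave the other things on the bench alone.

Things in the scene. Friction and masses are not known exactly. Their poses are not given: they have to be found in the camera images.
- bubble (a joint): bubble of the spirit level (black block 120 x 30 mm on the far strip of the deck, green vial along the deck's y, two black rings). Angle in rad by which the deck is out of level: 0 centred; positive (bubble towards the hinge) while the left edge is too low, negative when too high. The bubble runs 4.4 mm per degree and touches a ring at 0.013
- deck: aluminium deck of the rod rest, 270 (x) x 285 (y) mm, 10 mm thick; origin on the hinge along its right (-y) edge, at mid-thickness; +y towards the free left edge. It swings only up and down; at the start it hangs 0.053 rad low on a stop. Two black notched rails, 8 mm thick, stand on it at x = -86 and +86 mm, running along y
- deck_edge (a point): underside of the round foot bar (10 mm thick, 250 mm long) below the deck's left edge, mid-length, 280 mm from the hinge; +y points out from the deck, so the wedge goes in along -y. At the start 7 to 14 mm above the bench; level at 22 to 28 mm (it varies: trust the level). The empty deck presses down here with about 7 N, and friction keeps the wedge where it is left
- berth_1 (a point): berth 1 of 4: where the middle of a seated handle's axis lies; x along the handle, z off the deck, 40 mm above the deck's top. Its V-notches are 86 mm either side along x, arms at 45 degrees rising 7 mm above this point. Berths are 72 mm apart along the deck's y
- berth_2 (a point): berth 2 of 4: where the middle of a seated handle's axis lies; x along the handle, z off the deck, 40 mm above the deck's top. Its V-notches are 86 mm either side along x, arms at 45 degrees rising 7 mm above this point. Berths are 72 mm apart along the deck's y
- berth_3 (a point): berth 3 of 4: where the middle of a seated handle's axis lies; x along the handle, z off the deck, 40 mm above the deck's top. Its V-notches are 86 mm either side along x, arms at 45 degrees rising 7 mm above this point. Berths are 72 mm apart along the deck's y
- berth_4 (a point): berth 4 of 4: where the middle of a seated handle's axis lies; x along the handle, z off the deck, 40 mm above the deck's top. Its V-notches are 86 mm either side along x, arms at 45 degrees rising 7 mm above this point. Berths are 72 mm apart along the deck's y
- wedge_grip (a point): centre of the upright grip block of the loose wooden wedge: block 24 mm wide (y), 26 mm long (x), its top 16 mm above this point, which is 45 mm above the wedge's underside. Wedge 148 mm long, 40 mm wide, 0.2 kg. +x points to its thin tip, 135 mm from here. The slope rises 1 in 4, from 4 mm at the tip to 31 mm at 110 mm from the tip
- wedge_tip (a point): middle of the wedge's thin end, 2 mm above its underside; x as for the grip point
- handle_1_mid (a point): middle of a rod handle, on its axis (None if absent). Bar 24 mm in diameter along x, cork, aluminium in the middle 100 mm; 240 mm long with a black 44 x 44 mm block, 20 mm long, at each end; lies with its axis 22 mm up. 0.75 to 0.95 kg. Balances 40 to 60 mm from the middle towards one end, unmarked. Slick lacquer (friction 0.25): grip with 50 N or more; off balance it swings
- handle_2_mid (a point): middle of a rod handle, on its axis (None if absent). Bar 24 mm in diameter along x, cork, aluminium in the middle 100 mm; 240 mm long with a black 44 x 44 mm block, 20 mm long, at each end; lies with its axis 22 mm up. 0.75 to 0.95 kg. Balances 40 to 60 mm from the middle towards one end, unmarked. Slick lacquer (friction 0.25): grip with 50 N or more; off balance it swings
- handle_3_mid (a point): middle of a rod handle, on its axis (None if absent). Bar 24 mm in diameter along x, cork, aluminium in the middle 100 mm; 240 mm long with a black 44 x 44 mm block, 20 mm long, at each end; lies with its axis 22 mm up. 0.75 to 0.95 kg. Balances 40 to 60 mm from the middle towards one end, unmarked. Slick lacquer (friction 0.25): grip with 50 N or more; off balance it swings
- handle_4_mid (a point): middle of a rod handle, on its axis (None if absent). Bar 24 mm in diameter along x, cork, aluminium in the middle 100 mm; 240 mm long with a black 44 x 44 mm block, 20 mm long, at each end; lies with its axis 22 mm up. 0.75 to 0.95 kg. Balances 40 to 60 mm from the middle towards one end, unmarked. Slick lacquer (friction 0.25): grip with 50 N or more; off balance it swings
- tape: bystander, leave alone: roll of masking tape lying flat, 104 mm across, 24 mm high; origin at its underside's centre
- epoxy: bystander, leave alone: upright bottle, 48 mm across, 130 mm high; origin at its underside's centre
- spool_a: bystander, leave alone: upright thread spool, 44 mm across, 60 mm high; origin at its underside's centre
- spool_b: bystander, leave alone: upright thread spool, 44 mm across, 60 mm high; origin at its underside's centre
- pliers: bystander, leave alone: long-nosed pliers with black grips, 130 mm long; origin at its underside's centre
- mug: bystander, leave alone: white mug, 80 mm across, 90 mm high; origin at its underside's centre
Not all that is in view belongs to the job. Leave any yellow look-alike of the part that bears handle_2_mid alone.

How it is judged (in metres and radians):
On the way, in this order (a step that is already met when the one before it is completed fails the run):
1. the wedge is under the low edge and the level reads centred, nobody touching deck or wedge (value of joint bubble between -0.013 and 0.013 rad and y of wedge_tip in the frame of deck_edge below -0.04 m and x of wedge_tip in the frame of deck_edge between -0.12 and 0.12 m and contact force between the fingers and deck below 0.5 N and contact force between the fingers and wedge below 0.5 N), for 0.5 s.
2. a rod handle is held level, clear of the mat (((height (world z) of handle_1_mid above 0.06 m and contact force between the fingers and handle_1 above 2 N and angle between handle_1_mid's own x axis and vertical between 1.42 and 1.72 rad) or (height (world z) of handle_2_mid above 0.06 m and contact force between the fingers and handle_2 above 2 N and angle between handle_2_mid's own x axis and vertical between 1.42 and 1.72 rad) or (height (world z) of handle_3_mid above 0.06 m and contact force between the fingers and handle_3 above 2 N and angle between handle_3_mid's own x axis and vertical between 1.42 and 1.72 rad) or (height (world z) of handle_4_mid above 0.06 m and contact force between the fingers and handle_4 above 2 N and angle between handle_4_mid's own x axis and vertical between 1.42 and 1.72 rad))), for 0.5 s.
At the end, for the whole second after the job is handed in: every handle present lies at rest in its own berth, its middle within 15 mm of the berth's and along it to 0.08 rad; the bubble is between the rings (within 0.013 rad of level), with the wedge's tip at least 40 mm in under the left edge (value of joint bubble between -0.013 and 0.013 rad and y of wedge_tip in the frame of deck_edge below -0.04 m and x of wedge_tip in the frame of deck_edge between -0.12 and 0.12 m and ((distance between handle_1_mid and berth_1 below 0.015 m and angle between the x axis of handle_1_mid and the x axis of berth_1, either way round below 0.08 rad) or (distance between handle_1_mid and berth_2 below 0.015 m and angle between the x axis of handle_1_mid and the x axis of berth_2, either way round below 0.08 rad) or (distance between handle_1_mid and berth_3 below 0.015 m and angle between the x axis of handle_1_mid and the x axis of berth_3, either way round below 0.08 rad) or (distance between handle_1_mid and berth_4 below 0.015 m and angle between the x axis of handle_1_mid and the x axis of berth_4, either way round below 0.08 rad)) and ((distance between handle_2_mid and berth_1 below 0.015 m and angle between the x axis of handle_2_mid and the x axis of berth_1, either way round below 0.08 rad) or (distance between handle_2_mid and berth_2 below 0.015 m and angle between the x axis of handle_2_mid and the x axis of berth_2, either way round below 0.08 rad) or (distance between handle_2_mid and berth_3 below 0.015 m and angle between the x axis of handle_2_mid and the x axis of berth_3, either way round below 0.08 rad) or (distance between handle_2_mid and berth_4 below 0.015 m and angle between the x axis of handle_2_mid and the x axis of berth_4, either way round below 0.08 rad)) and ((distance between handle_3_mid and berth_1 below 0.015 m and angle between the x axis of handle_3_mid and the x axis of berth_1, either way round below 0.08 rad) or (distance between handle_3_mid and berth_2 below 0.015 m and angle between the x axis of handle_3_mid and the x axis of berth_2, either way round below 0.08 rad) or (distance between handle_3_mid and berth_3 below 0.015 m and angle between the x axis of handle_3_mid and the x axis of berth_3, either way round below 0.08 rad) or (distance between handle_3_mid and berth_4 below 0.015 m and angle between the x axis of handle_3_mid and the x axis of berth_4, either way round below 0.08 rad)) and ((distance between handle_4_mid and berth_1 below 0.015 m and angle between the x axis of handle_4_mid and the x axis of berth_1, either way round below 0.08 rad) or (distance between handle_4_mid and berth_2 below 0.015 m and angle between the x axis of handle_4_mid and the x axis of berth_2, either way round below 0.08 rad) or (distance between handle_4_mid and berth_3 below 0.015 m and angle between the x axis of handle_4_mid and the x axis of berth_3, either way round below 0.08 rad) or (distance between handle_4_mid and berth_4 below 0.015 m and angle between the x axis of handle_4_mid and the x axis of berth_4, either way round below 0.08 rad)) and linear speed of each of handle_1, handle_2, handle_3, handle_4 below 0.02 m/s); the robot touches nothing.
It fails at once if a handle is raised well off the bench (middle above 130 mm) while tilted more than 0.3 rad ((height (world z) of handle_1_mid above 0.13 m and (angle between handle_1_mid's own x axis and vertical below 1.27 rad or angle between handle_1_mid's own x axis and vertical above 1.87 rad)) or (height (world z) of handle_2_mid above 0.13 m and (angle between handle_2_mid's own x axis and vertical below 1.27 rad or angle between handle_2_mid's own x axis and vertical above 1.87 rad)) or (height (world z) of handle_3_mid above 0.13 m and (angle between handle_3_mid's own x axis and vertical below 1.27 rad or angle between handle_3_mid's own x axis and vertical above 1.87 rad)) or (height (world z) of handle_4_mid above 0.13 m and (angle between handle_4_mid's own x axis and vertical below 1.27 rad or angle between handle_4_mid's own x axis and vertical above 1.87 rad))).
It fails at once if a bystander is moved more than 80 mm (distance of any of tape, epoxy, spool_a, spool_b, pliers, mug from where it was at the start of the episode above 0.08 m).
Of handle_1, handle_2, handle_3, handle_4 only 3 to 4 are there at a start; the rules pass over those that are not, and their reading is None.
At some moment in a run one of handle_1, handle_2, handle_3, handle_4 may be knocked a few centimetres aside while the robot is not near it.
It also fails if it takes over 210 s, if anything falls off the work surface, if the arm or the gripper's body presses on something with over 40 N, if the wrist force passes 120 N, or if a joint passes its speed limit or range.

## Working session

There is one attempt and no reset: what is moved stays moved. The work goes in short steps, Python scripts to look and compute and a tool call to move; the robot and the scene stay as the last step left them, time stands still between calls to the robot, and variables do not carry over. Pictures are saved under pics/ and viewed, at most 14 in all, crops included, and the job is handed in when it is done.

Besides the shell and the picture viewer there is one more tool, called after "Call:" as name([rows], argument=value, ...), one row to a line, values as JSON. play_rows: Moves the arm, as the interface text tells. Its arguments: {"type":"object","properties":{"dp":{"type":"array"},"yaw":{"type":"array"},"gripper":{"type":"number"}},"required":["dp","yaw"]}

```bash
mkdir -p pics; cat > h.py <<'E'
import numpy as np, cv2
from scipy.spatial.transform import Rotation as R
from workcell import ctrl, viewer, ticket, models
def save(im,name,crop=None,scale=1):
    p=im["pixels"][:,:,::-1]
    if crop: c0,r0,c1,r1=crop; p=p[r0:r1,c0:c1]
    p=cv2.resize(p,None,fx=scale,fy=scale,interpolation=cv2.INTER_CUBIC); cv2.imwrite("pics/"+name,p)
def T_of(im,obs=None):
    if "T" in im: return np.array(im["T"])
    T=np.eye(4); T[:3,:3]=R.from_rotvec(obs["orientation"]).as_matrix(); T[:3,3]=obs["ee_pos"]
    return T@np.array(im["hand_eye"])
def ray(im,c,r,fish=False):
    a=(np.asarray(c,float)-im["cx"])/im["fx"]; b=(np.asarray(r,float)-im["cy"])/im["fy"]
    if fish:
        th=np.hypot(a,b)+1e-9; k=np.tan(th)/th; a=a*k;b=b*k
    return np.stack([a,-b,-np.ones_like(a)],-1)
def world(im,c,r,z=None,obs=None):
    """pixel->world; by plane height z, or by depth when z None"""
    T=T_of(im,obs); d=ray(im,c,r,"hand_eye" in im)
    if z is None:
        D=im["range_z"][int(round(r)),int(round(c))]; return T[:3,:3]@(d*D)+T[:3,3]
    w=d@T[:3,:3].T; o=T[:3,3]; return o+w*((z-o[2])/w[...,2])[...,None]
def cloud(im,obs=None):
    rr,cc=np.mgrid[0:384,0:512]; T=T_of(im,obs)
    return (ray(im,cc,rr,"hand_eye" in im)*im["range_z"][...,None])@T[:3,:3].T+T[:3,3]
E
python3 - <<'E'
from h import *
for n in ["scene","side","wrist"]:
    o=ctrl.get_obs(); im=viewer.get_image(n); save(im,n+"0.png",scale=1.5)
    print(n,{k:im[k] for k in im if k in("fx","fy","cx","cy","shot","hand_eye")}, im.keys()); print(T_of(im,o).round(2).tolist())
    for nm in ["wedge_grip","wedge_tip","handle_1_mid","deck_edge","deck","berth_1","bubble","tape","mug","epoxy","spool_a","pliers"]:
        try:
            for d in models.landmark_of(im,nm)[:5]:
                c,r=d["location"]
                try: w=world(im,c,r,None,o).round(0)
                except Exception as e: w=e
                print(nm,round(d["conf"],2),np.round([c,r]),w)
        except Exception as e: print(nm,e)
print(ctrl.get_obs())
E
```

```text
scene {'fx': 461.89359354681073, 'fy': 461.89359354681073, 'cx': 251.03896796237922, 'cy': 183.38837781874992, 'shot': 1} dict_keys(['pixels', 'range_z', 'fx', 'fy', 'cx', 'cy', 'T', 'shot'])
[[-0.83, -0.45, 0.34, 924.28], [0.56, -0.64, 0.52, 669.4], [-0.02, 0.62, 0.78, 995.59], [0.0, 0.0, 0.0, 1.0]]
wedge_grip 0.81 [252. 173.] [501.  23.  63.]
wedge_tip 0.68 [202. 196.] [626. -33.  -1.]
wedge_tip 0.29 [207. 140.] [ 521. -178.   29.]
deck_edge 0.75 [207. 162.] [ 560. -110.   25.]
deck_edge 0.64 [206. 138.] [ 520. -184.   32.]
deck 0.74 [161. 102.] [ 558. -386.   42.]
deck 0.53 [204. 195.] [619. -33.  -0.]
deck 0.17 [342. 282.] [502. 385.  38.]
berth_1 0.93 [178. 110.] [ 532. -328.   38.]
berth_1 0.87 [207. 139.] [ 518. -179.   32.]
berth_1 0.64 [193. 125.] [ 526. -249.   35.]
berth_1 0.63 [161.  96.] [ 546. -407.   48.]
bubble it knows: berth, deck, deck_edge, epoxy, handle_1_mid, handle_2_mid, handle_3_mid, handle_4_mid, mug, pliers, spool, tape, wedge_grip, wedge_tip
tape 0.74 [196. 232.] [696.  60.   1.]
tape 0.22 [204. 194.] [618. -35.   2.]
mug 0.86 [259. 326.] [727. 380.  95.]

[... 2208 characters left out ...]
pe, wedge_grip, wedge_tip
{'t': 1.8, 'qpos': array([ 1.18498793e+00,  4.23091443e-01,  1.62989275e+00, -2.14028624e-05,
        1.08861620e+00, -1.89757530e-02]), 'qvel': array([ 0.00068226, -0.00117177, -0.00015631, -0.00017426, -0.00024681,
        0.00030287]), 'joint_torque': array([ 1.24414095e-03, -5.44565642e+01, -2.74044210e+01,  6.44531683e-02,
        1.68233702e-02, -1.33351335e-05]), 'ee_pos': array([224.12411879, 583.41507435, 222.6832641 ]), 'orientation': array([ 5.72975552e-01,  3.08888272e+00, -1.78867995e-05]), 'ft_force': array([ 0.12072934, -0.1282904 ,  0.05422526]), 'moment': array([ 0.01062546, -0.00890956,  0.02198496]), 'grasp_force': 0.0, 'width': 88.03989471927622}
```

View pics/scene0.png

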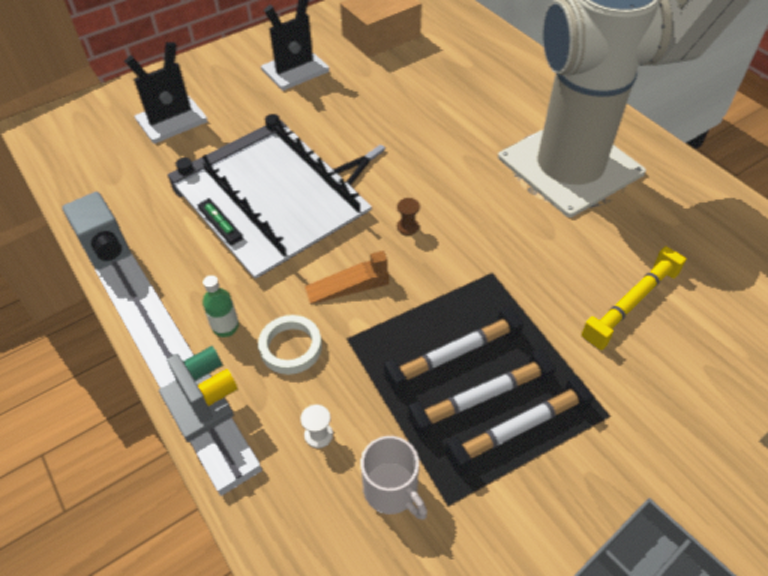

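View pics/side0.png

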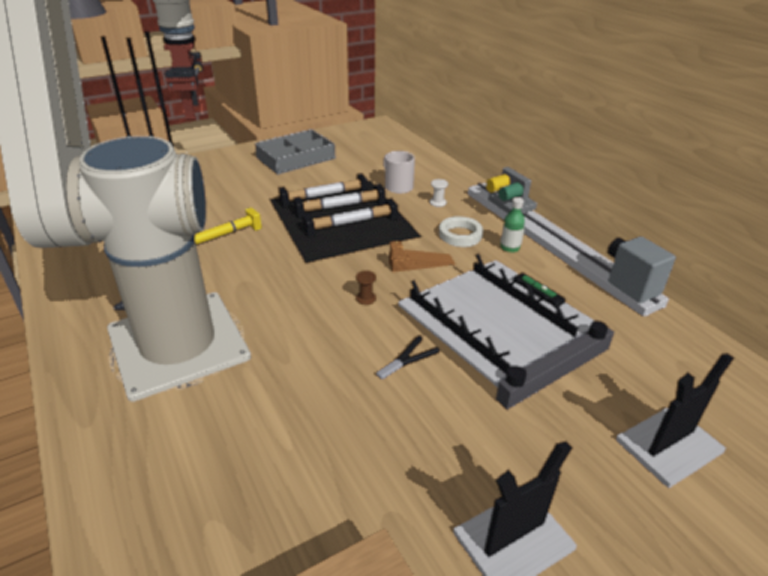

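The scene shows the deck (display corners 370,207 / 255,273 / 172,180 / 272,122), the wedge with grip at (379,265) and tip at (308,292), and three handles on the mat at (455,350), (483,393) and (520,425). Candidates for a handle are those three plus the yellow look-alike at (635,300), which I leave alone.

```bash
python3 - <<'E'
from h import *
im=viewer.get_image("scene"); P=cloud(im); pix=im["pixels"].astype(int)
im2=viewer.get_image("side"); P2=cloud(im2)
def rect(pts):
    (c,s,a)=cv2.minAreaRect(pts[:,:2].astype(np.float32)); return np.round(c,1),np.round(s,1),round(a,1), cv2.boxPoints((c,s,a)).round(0).tolist()
for name,Q,I in(("scene",P,im),("side",P2,im2)):
    # handles: on the mat, above 14
    x,y,z=Q[...,0],Q[...,1],Q[...,2]
    m=((x>300)&(x<700)&(y>100)&(y<480)&(z>12)&(z<60)).astype(np.uint8)
    n,l,st,ce=cv2.connectedComponentsWithStats(m)
    for i in range(1,n):
        if st[i,4]>150: print(name,"comp",st[i,4],ce[i].round(0),rect(Q[l==i]),"zmax",np.percentile(z[l==i],98).round(1))
    sat=I["pixels"].max(-1).astype(int)-I["pixels"].min(-1)
    m=(x>350)&(x<760)&(y>-440)&(y<-80)&(z>8)&(z<50)&(sat<25)&(I["pixels"].mean(-1)>130)
    m=cv2.morphologyEx(m.astype(np.uint8),cv2.MORPH_OPEN,np.ones((3,3)))>0
    q=Q[m]
    for _ in range(3):
        A=np.c_[q[:,:2],np.ones(len(q))]; s=np.linalg.lstsq(A,q[:,2],rcond=None)[0]; q=q[abs(A@s-q[:,2])<5]
    print(name,"deck",len(q),"slopes",s,rect(q))
    m=((x>400)&(x<680)&(y>-100)&(y<90)&(z>5)&(z<80)&(sat>40)).astype(np.uint8)
    n,l,st,ce=cv2.connectedComponentsWithStats(m)
    for i in range(1,n):
        if st[i,4]>100: print(name,"wedge",st[i,4],ce[i].round(0),rect(Q[l==i]),rect(Q[(l==i)&(z>48)]) if ((l==i)&(z>48)).sum()>3 else "")
E
```

```text
scene comp 1209 [302. 233.] (array([488.3, 227.5]), array([ 46.5, 241.1]), 83.1, [[366.0, 219.0], [605.0, 190.0], [611.0, 236.0], [371.0, 265.0]]) zmax 49.6
scene comp 1335 [321. 262.] (array([502.1, 316.4]), array([ 44.9, 241.9]), 80.7, [[379.0, 314.0], [618.0, 275.0], [625.0, 319.0], [386.0, 358.0]]) zmax 49.4
scene comp 1431 [346. 283.] (array([490. , 389.2]), array([ 45.3, 239.9]), 82.8, [[368.0, 382.0], [606.0, 352.0], [612.0, 397.0], [374.0, 427.0]]) zmax 49.2
scene comp 228 [264. 305.] (array([678.2, 333.6]), array([16. , 57.4]), 32.6, [[656.0, 353.0], [687.0, 305.0], [700.0, 314.0], [669.0, 362.0]]) zmax 59.0
scene deck 5024 slopes [ 4.84133465e-03 -5.38579143e-02  1.87041993e+01] (array([ 561.6, -252.5]), array([271.3, 291.6]), 4.5, [[415.0, -118.0], [438.0, -409.0], [708.0, -387.0], [685.0, -96.0]])
scene wedge 938 [234. 186.] (array([545.3, -18.9]), array([ 83.1, 153.1]), 72.7, [[460.0, -36.0], [606.0, -81.0], [631.0, -2.0], [485.0, 44.0]]) (array([493.9,  17.6]), array([29.9, 26.5]), 73.7, [[477.0, 7.0], [502.0, -0.0], [511.0, 28.0], [485.0, 36.0]])
side comp 161 [263. 119.] (array([677. , 361.6]), array([ 39.7, 113.7]), 3.0, [[654.0, 417.0], [660.0, 304.0], [700.0, 306.0], [694.0, 419.0]]) zmax 59.0
side comp 1367 [225. 135.] (array([487.9, 304.6]), array([208.2, 261.1]), 83.6, [[347.0, 216.0], [606.0, 187.0], [629.0, 393.0], [370.0, 423.0]]) zmax 46.0
side deck 3502 slopes [ 4.31725925e-03 -5.34325041e-02  1.54772306e+01] (array([ 559.5, -251. ]), array([274.1, 285. ]), 4.8, [[411.0, -120.0], [435.0, -404.0], [708.0, -382.0], [684.0, -98.0]])
side wedge 453 [276. 171.] (array([545.9,  -2.3]), array([ 47.1, 142.7]), 72.1, [[471.0, -3.0], [607.0, -47.0], [621.0, -2.0], [485.0, 42.0]]) (array([490.4,  13.5]), array([26.1, 25.4]), 72.3, [[474.0, 5.0], [499.0, -3.0], [506.0, 22.0], [482.0, 30.0]])
```

```bash
python3 - <<'E'
from h import *
im=viewer.get_image("scene"); save(im,"c1.png",(120,70,290,220),4)
E
```

```text
(no output)
```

View pics/c1.png

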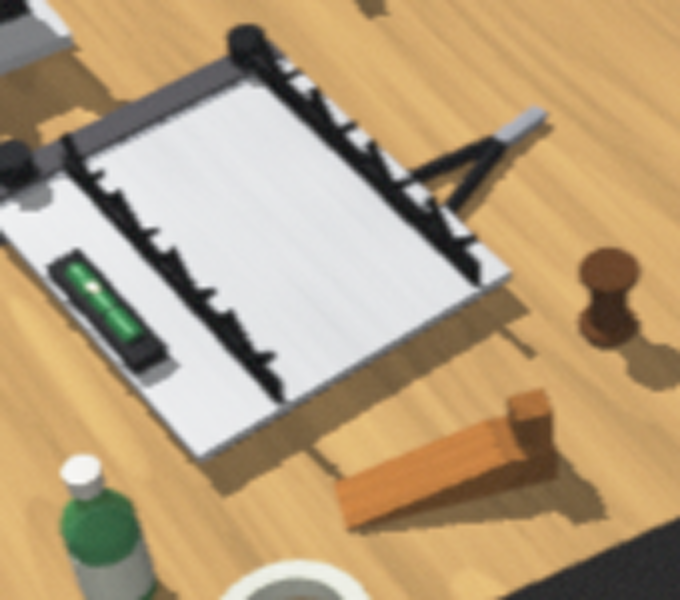

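The crop confirms the wedge: grip block at crop (530,420), thin tip at (345,510). The bubble sits towards the hinge at (93,288), so the left edge is low. Approaching above the grip now.

Call:
play_rows([
  [18,-38,0],
  [18,-38,0],
  [18,-38,0],
  [18,-38,0],
  [18,-38,0],
  [18,-38,0],
  [18,-38,0],
  [18,-38,0],
], yaw=[0.5,0.5,0.5,0.5,0.5,0.5,0.5,0], gripper=0)

```text
t: 2.62
ee_pos: [367.3, 280.4, 222.9]
orientation: [0.477, 3.105, 0.001]
ft_force: [0.4, 0.1, -0.0]
width: 88.2
grasp_force: 0.0
```

Call:
play_rows([
  [18,-38,-5],
  [18,-38,-5],
  [18,-38,-10],
  [18,-38,-10],
  [18,-38,-10],
  [17,-38,-10],
  [17,-35,-10],
  [0,0,0],
], yaw=[0,0,0,0,0,0,0,0])

```text
t: 3.28
ee_pos: [490.0, 20.5, 163.1]
orientation: [0.485, 3.103, -0.002]
ft_force: [-0.4, 0.1, 0.1]
width: 87.9
grasp_force: 0.0
```

```bash
python3 - <<'E'
from h import *
o=ctrl.get_obs(); im=viewer.get_image("wrist"); save(im,"w1.png",scale=1.2)
print(o["ee_pos"],o["ft_force"]); Q=cloud(im,o)
print([ (d["conf"],d["location"],world(im,*d["location"],z=45,obs=o)) for d in models.landmark_of(im,"wedge_grip")[:2]])
z=Q[...,2]; m=(z>50)&(z<70)&(abs(Q[...,0]-492)<60)&(abs(Q[...,1]-16)<60)
q=Q[m]; print(len(q), cv2.minAreaRect(q[:,:2].astype(np.float32)), q[:,2].mean())
E
```

```text
[489.9500685   20.49398526 163.09838191] [-0.39051988  0.07367859  0.14780869]
[(0.6, [247.0, 187.3], array([488.75347566,  17.78808278,  45.        ])), (0.44, [477.8, 123.9], array([496.35167422, 297.41754624,  45.        ]))]
746 ((491.628173828125, 16.612083435058594), (23.36458969116211, 26.548614501953125), 72.2615737915039) 61.53223327395053
```

View pics/w1.png

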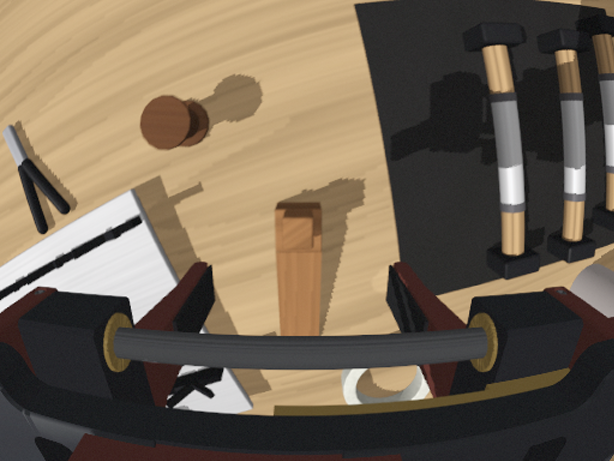

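Grip block at px (298,233), centred between the fingers; depth agrees (491.6, 16.6, top 61.5). Going down to grip.

Call:
play_rows([
  [2,-4,-30],
  [0,0,-35],
  [0,0,-30],
  [0,0,-20],
  [0,0,-11],
  [0,0,0],
  [0,0,0],
], yaw=[0,0,0,0,0,0,0])

```text
t: 3.97
ee_pos: [489.8, 22.4, 38.6]
orientation: [-0.476, -3.105, -0.0]
ft_force: [-0.1, -1.3, -0.0]
width: 87.4
grasp_force: 0.0
```

Call:
play_rows([
  [0,0,0],
  [0,0,0],
  [0,0,0],
  [0,0,0],
  [0,0,0],
  [0,0,2],
  [0,0,2],
], yaw=[0,0,0,0,0,0,0], gripper=1)

```text
t: 4.55
ee_pos: [489.8, 21.4, 42.4]
orientation: [-0.479, -3.105, 0.0]
ft_force: [0.4, 1.1, -0.4]
width: 44.6
grasp_force: 0.0
```

Call:
play_rows([
  [5,3,0],
  [5,3,0],
  [5,3,0],
  [5,3,0],
  [5,3,0],
  [5,3,0],
  [5,3,0],
  [5,3,0],
], yaw=[-6.8,-6.8,-6.8,-6.8,-6.8,-6.8,-6.8,-6.8])

```text
t: 5.22
ee_pos: [530.3, 45.7, 42.4]
orientation: [1.852, 2.537, 0.0]
ft_force: [0.4, 0.8, 0.0]
width: 24.8
grasp_force: 29.2
```

Call:
play_rows([
  [5,0,0],
  [0,0,0],
  [0,0,0],
], yaw=[-6.8,-6.8,0])

```text
t: 5.47
ee_pos: [535.2, 45.5, 42.3]
orientation: [2.137, 2.302, 0.0]
ft_force: [0.4, -1.1, 1.0]
width: 24.9
grasp_force: 29.1
```

```bash
python3 - <<'E'
from h import *
o=ctrl.get_obs();  print(o["ee_pos"],o["orientation"],o["ft_force"])
for n in("scene","side"):
    im=viewer.get_image(n); Q=cloud(im); save(im,n+"2.png",(150,80,330,220),4)
    print([(d["conf"],world(im,*d["location"],z=4).round()) for d in models.landmark_of(im,"wedge_tip")[:3]])
E
```

```text
[535.18979978  45.52836909  42.28918735] [2.13745715e+00 2.30200937e+00 3.79708673e-04] [ 0.39566085 -1.07072753  0.98605345]
[]
[(0.56, array([559., -98.,   4.]))]
```

View pics/scene2.png

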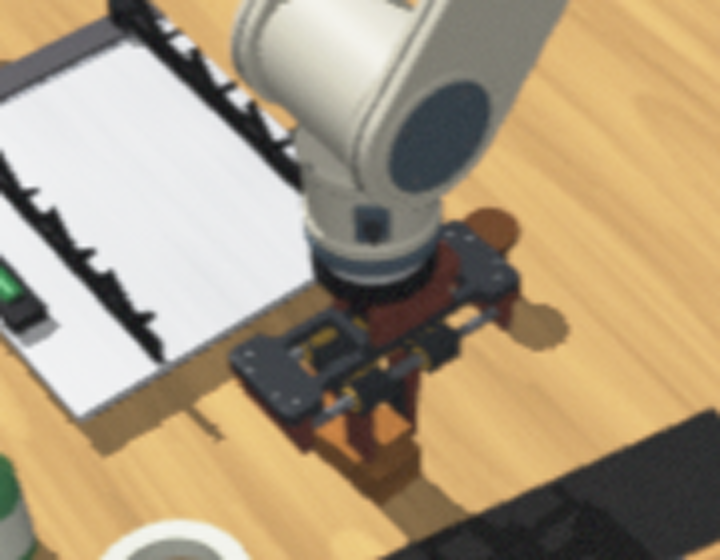

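The wedge hangs in the gripper, roughly aligned to the deck's left edge (crop 370,440). The tip is hidden from here, so I check the side view.

View pics/side2.png

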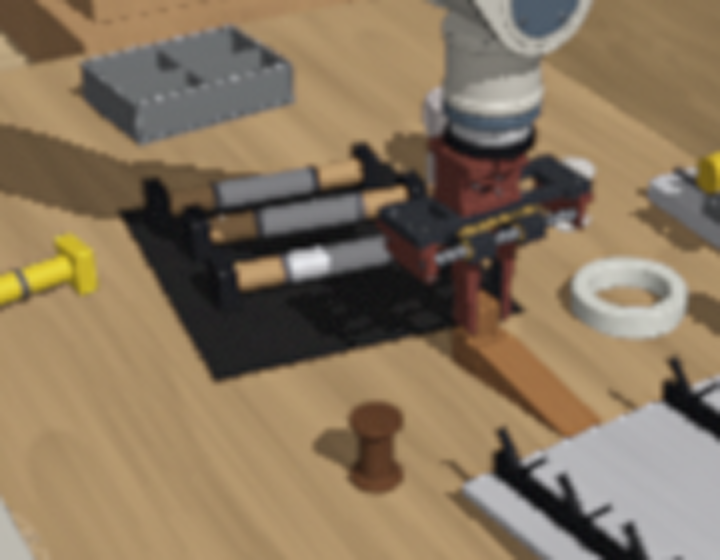

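Call:
play_rows([
  [1,-15,0],
  [1,-15,0],
  [1,-15,0],
  [1,-12,0],
  [1,-12,0],
  [1,-12,0],
  [1,-9,0],
  [0,0,0],
], yaw=[0,0,0,0,0,0,0,0])

```text
t: 6.33
ee_pos: [541.7, -44.7, 42.3]
orientation: [-2.132, -2.306, -0.001]
ft_force: [-0.7, 4.1, 3.5]
width: 23.7
grasp_force: 30.0
```

```bash
cat >> h.py <<'E'
def slope(names=("scene","side")):
    out=[]
    for n in names:
        I=viewer.get_image(n); Q=cloud(I); x,y,z=Q[...,0],Q[...,1],Q[...,2]
        px=I["pixels"].astype(int); sat=px.max(-1)-px.min(-1)
        m=(x>430)&(x<690)&(y>-400)&(y<-115)&(z>8)&(z<60)&(sat<25)&(px.mean(-1)>130)
        m=cv2.morphologyEx(m.astype(np.uint8),cv2.MORPH_OPEN,np.ones((3,3)))>0
        q=Q[m]; d=np.array([-0.08,0.997])
        for _ in range(4):
            A=np.c_[q[:,:2]@d,q[:,:2]@np.array([.997,.08]),np.ones(len(q))]; s=np.linalg.lstsq(A,q[:,2],rcond=None)[0]; q=q[abs(A@s-q[:,2])<4]
        out.append((n,len(q),"deck low by",-s[0].round(4)))
    return out
E
python3 - <<'E'
from h import *
print(slope()); print(ctrl.get_obs()["ee_pos"])
im=viewer.get_image("side")
print(world(im,np.array([263.75,288.75]),np.array([168.75,187.5]),z=np.zeros(2)))
E
```

```text
[('scene', 3329, 'deck low by', np.float64(0.0304)), ('side', 3366, 'deck low by', np.float64(0.0299))]
[541.7102444  -44.67319229  42.29549944]
[[ 5.18283644e+02  5.93464063e+01  0.00000000e+00]
 [ 5.33806097e+02 -7.48454251e+01  1.13686838e-13]]
```

Call:
play_rows([
  [1,-9,0],
  [0,-8,0],
  [1,-8,0],
  [1,-8,0],
  [0,0,0],
], yaw=[0,0,0,0,0])

```text
t: 6.9
ee_pos: [544.2, -76.7, 42.3]
orientation: [-2.131, -2.305, -0.0]
ft_force: [-2.5, 7.7, 5.7]
width: 23.7
grasp_force: 30.0
```

```bash
python3 - <<'E'
from h import *
print(slope()); print(ctrl.get_obs()["ee_pos"])
E
```

```text
[('scene', 2800, 'deck low by', np.float64(0.002)), ('side', 3486, 'deck low by', np.float64(0.0013))]
[544.14996166 -76.69752491  42.28295794]
```

Call:
play_rows([
  [0,-2,0],
  [0,0,0],
], yaw=[0,0])

```text
t: 7.17
ee_pos: [544.1, -77.9, 42.3]
orientation: [-2.131, -2.305, -0.001]
ft_force: [-1.8, 12.0, 5.9]
width: 23.9
grasp_force: 30.0
```

Call:
play_rows([
  [0,0,0],
  [0,0,0],
  [0,0,0],
  [0,0,0],
  [0,0,10],
  [0,0,30],
  [0,0,40],
  [0,0,40],
], yaw=[0,0,0,0,0,0,0,0], gripper=0)

```text
t: 7.83
ee_pos: [543.9, -79.6, 163.4]
orientation: [-2.132, -2.305, 0.002]
ft_force: [1.0, -0.9, -0.3]
width: 73.8
grasp_force: 0.0
```

```bash
python3 - <<'E'
from h import *
print(slope()); print(ctrl.get_obs()["ee_pos"])
im=viewer.get_image("scene"); save(im,"lev.png",(110,60,250,190),5)
E
```

```text
[('scene', 3505, 'deck low by', np.float64(0.0015)), ('side', 3453, 'deck low by', np.float64(0.0005))]
[548.9597729  -80.33848828 168.94806122]
```

View pics/lev.png

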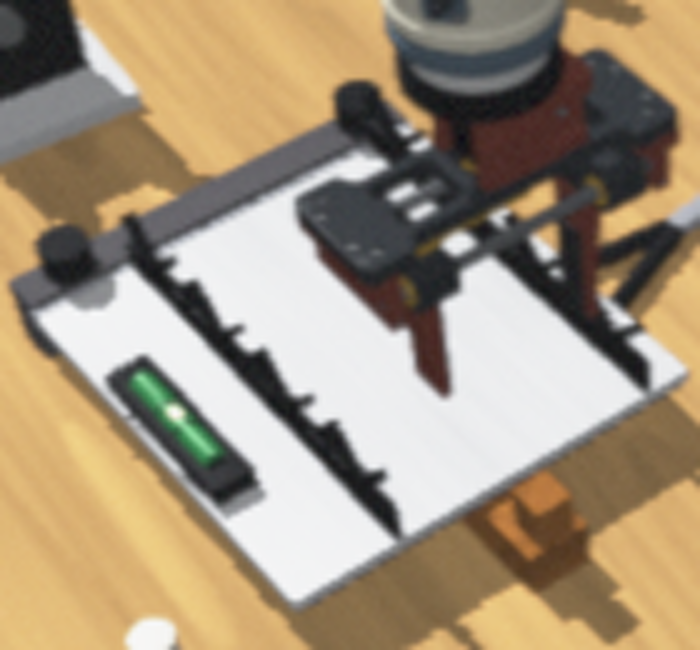

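The bubble sits midway in the vial (crop 175,412) and the wedge stays under the edge. Next a wrist look over the rest for the berths.

Call:
play_rows([
  [0,-15,33],
  [0,-15,33],
  [0,-15,33],
  [0,-15,33],
  [0,0,0],
  [0,0,0],
], yaw=[0,0,0,0,0,0])

```text
t: 8.48
ee_pos: [545.2, -140.4, 295.0]
orientation: [2.133, 2.304, 0.002]
ft_force: [-0.1, -0.4, -0.7]
width: 87.8
grasp_force: 0.0
```

```bash
python3 - <<'E'
from h import *
o=ctrl.get_obs(); im=viewer.get_image("wrist"); save(im,"w3.png",scale=1.5)
print(o["ee_pos"],o["orientation"])
Q=cloud(im,o); x,y,z=Q[...,0],Q[...,1],Q[...,2]
for d in models.landmark_of(im,"berth_1"): print(round(d["conf"],2),np.round(d["location"]),world(im,*d["location"],z=86,obs=o).round(1))
for n in("scene","side"):
    i2=viewer.get_image(n)
    for d in models.landmark_of(i2,"berth_1"): print(n,round(d["conf"],2),world(i2,*d["location"],z=86).round(1))
# rail tops
u=np.array([.997,.08]);v=np.array([-.08,.997]); h=np.array([571.9,-393.5])
X=(Q[...,:2]-h)@u; Y=(Q[...,:2]-h)@v
m=(abs(X)<120)&(Y>-20)&(Y<300)&(z>62)&(z<110); 
print("z deck",np.median(z[(abs(X)<60)&(Y>50)&(Y<230)]))
for lo,hi in((-120,-40),(40,120)):
    k=m&(X>lo)&(X<hi)
    if k.sum()<20: print("few");continue
    print("rail X",np.median(X[k]),"n",k.sum())
    b=np.arange(-20,300,4); 
    prof=[(int(a),round(float(z[k&(Y>=a)&(Y<a+4)].max()),0)) for a in b if (k&(Y>=a)&(Y<a+4)).any()]
    print(prof)
E
```

```text
[ 545.2282499  -140.37894852  294.9803208 ] [2.13313686e+00 2.30364480e+00 1.56301897e-03]
0.89 [241. 170.] [ 532.6 -142.5   86. ]
0.69 [240. 270.] [ 541.6 -288.5   86. ]
scene 0.85 [ 545.5 -360.2   86. ]
scene 0.71 [ 542.4 -159.9   86. ]
scene 0.63 [ 549.5 -285.4   86. ]
scene 0.55 [ 545.3 -221.    86. ]
side 0.91 [ 540.  -142.4   86. ]
side 0.83 [ 545.8 -220.    86. ]
side 0.68 [ 544.8 -364.4   86. ]
z deck 41.791334070548544
rail X -104.55876854773642 n 1225
[(-20, 68.0), (-16, 68.0), (-12, 68.0), (-8, 68.0), (-4, 68.0), (4, 63.0), (8, 89.0), (12, 88.0), (16, 85.0), (20, 80.0), (24, 76.0), (76, 64.0), (80, 65.0), (84, 64.0), (88, 83.0), (92, 82.0), (96, 77.0), (100, 72.0), (104, 69.0), (108, 69.0), (112, 73.0), (116, 76.0), (120, 80.0), (124, 84.0), (128, 89.0), (132, 89.0), (136, 65.0), (140, 65.0), (144, 65.0), (148, 65.0), (152, 89.0), (156, 88.0), (160, 84.0), (164, 80.0), (168, 76.0), (172, 72.0), (176, 70.0), (180, 70.0), (184, 72.0), (188, 77.0), (192, 82.0), (196, 86.0), (200, 89.0), (204, 90.0), (208, 66.0), (212, 65.0), (216, 65.0), (220, 86.0), (224, 90.0), (228, 88.0),
[... 316 characters left out ...]
86.0), (20, 83.0), (24, 78.0), (76, 65.0), (80, 64.0), (84, 64.0), (88, 84.0), (92, 81.0), (96, 77.0), (100, 74.0), (104, 70.0), (108, 69.0), (112, 74.0), (116, 78.0), (120, 81.0), (124, 85.0), (128, 89.0), (132, 88.0), (136, 65.0), (140, 65.0), (144, 65.0), (148, 64.0), (152, 89.0), (156, 89.0), (160, 85.0), (164, 81.0), (168, 77.0), (172, 73.0), (176, 70.0), (180, 69.0), (184, 73.0), (188, 75.0), (192, 79.0), (196, 84.0), (200, 88.0), (204, 89.0), (208, 86.0), (212, 66.0), (216, 65.0), (220, 86.0), (224, 89.0), (228, 89.0), (232, 85.0), (236, 81.0), (240, 77.0), (244, 72.0), (248, 69.0), (252, 69.0), (256, 73.0), (260, 77.0), (264, 81.0), (268, 84.0), (272, 89.0), (276, 88.0), (280, 85.0)]
```

View pics/w3.png

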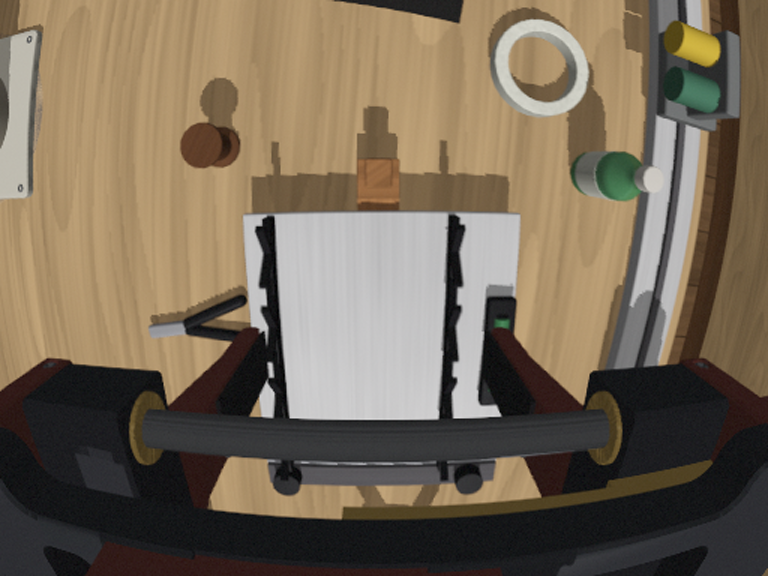

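Rails sit at deck-frame offsets ±85 about X≈−19 of the plate centre, notches at Y≈106, 178, 250 with 72 spacing, matching the description; the wedge heel shows at px (378,180), mid-edge. Now to the nearest handle.

Call:
play_rows([
  [-5,33,-12],
  [-5,34,-12],
  [-5,33,-12],
  [-5,34,-12],
  [-5,33,-12],
  [-5,34,-12],
  [-5,33,-12],
  [-5,34,-12],
], yaw=[7.15,7.15,7.15,7.15,7.15,7.15,7.15,7.15])

```text
t: 9.45
ee_pos: [503.7, 130.2, 196.9]
orientation: [-0.758, -3.048, 0.001]
ft_force: [0.6, -0.2, 0.3]
width: 87.5
grasp_force: 0.0
```

Call:
play_rows([
  [-5,33,-12],
  [-6,34,-12],
  [-6,33,-12],
  [0,0,-12],
  [0,0,0],
  [0,0,0],
], yaw=[7.15,7.15,7.15,0,0,0])

```text
t: 9.95
ee_pos: [486.7, 228.5, 149.1]
orientation: [-0.187, -3.133, 0.002]
ft_force: [-0.3, 0.7, 0.5]
width: 87.5
grasp_force: 0.0
```

```bash
cat >> h.py <<'E'
def handles(cam="wrist",zlo=14,zhi=80,box=(250,760,80,520)):
    o=ctrl.get_obs(); im=viewer.get_image(cam); Q=cloud(im,o); x,y,z=Q[...,0],Q[...,1],Q[...,2]
    m=((x>box[0])&(x<box[1])&(y>box[2])&(y<box[3])&(z>zlo)&(z<zhi)).astype(np.uint8)
    n,l,st,ce=cv2.connectedComponentsWithStats(m,connectivity=4)
    for i in range(1,n):
        if st[i,4]>200:
            q=Q[l==i]; c,s,a=cv2.minAreaRect(q[:,:2].astype(np.float32)); b=cv2.boxPoints((c,s,a))
            e=b[1]-b[0] if np.linalg.norm(b[1]-b[0])>np.linalg.norm(b[2]-b[1]) else b[2]-b[1]
            ang=np.degrees(np.arctan2(e[1],e[0])); ang=(ang+90)%180-90
            print(cam,st[i,4],ce[i].round(0),"c",np.round(c,1),"size",np.round(s,0),"ang",round(ang,1),"z98",np.percentile(q[:,2],98).round(1))
    o=ctrl.get_obs(); print("ee",o["ee_pos"].round(1),"closing deg",tool_ang(o),"F",o["ft_force"].round(2),"M",o["moment"].round(3)); return im
def tool_ang(o):
    r=R.from_rotvec(o["orientation"]).as_matrix(); return np.degrees(np.arctan2(r[1,1],r[0,1])).round(1)
E
python3 - <<'E'
from h import *
im=handles(); handles("scene")
E
```

```text
wrist 5091 [399. 147.] c [480.6 390.3] size [ 45. 227.] ang -6.8 z98 47.8
wrist 5986 [249. 162.] c [478.9 228.7] size [ 44. 223.] ang -6.8 z98 47.9
wrist 4826 [338. 150.] c [494.7 316.3] size [ 44. 230.] ang -9.3 z98 47.9
wrist 527 [344. 323.] c [679.9 320.9] size [ 9. 47.] ang -35.4 z98 58.6
wrist 352 [165. 332.] c [674.8  94. ] size [51. 16.] ang 36.8 z98 26.1
ee [487.5 228.2 149.9] closing deg 83.1 F [0.31 0.83 0.27] M [-0.029  0.021  0.   ]
scene 1187 [302. 233.] c [489.2 227.8] size [ 46. 240.] ang -7.2 z98 49.6
scene 264 [399. 220.] c [267.8 337. ] size [35. 44.] ang -81.8 z98 48.2
scene 253 [200. 239.] c [702.4  94.8] size [29. 90.] ang -0.2 z98 29.6
scene 1323 [321. 262.] c [502.7 315.8] size [ 46. 241.] ang -9.6 z98 49.5
scene 1423 [346. 283.] c [490.2 389.6] size [ 45. 241.] ang -6.9 z98 49.3
scene 306 [212. 280.] c [741.6 218. ] size [36. 45.] ang -88.6 z98 64.8
scene 433 [260. 304.] c [690.7 332.9] size [35. 72.] ang -36.4 z98 78.7
scene 528 [265. 333.] c [717.6 379.5] size [54. 88.] ang -34.3 z98 79.6
ee [488.  228.  150.4] closing deg 83.1 F [-0.04 -0.08 -0.11] M [ 0.036  0.007 -0.003]
```

Call:
play_rows([
  [25,-3,-25],
  [25,-3,-35],
  [0,0,-35],
  [0,0,-25],
  [0,0,-20],
  [0,0,0],
], yaw=[0,0,0,0,0,0])

```text
t: 10.55
ee_pos: [535.3, 220.5, 8.3]
orientation: [-0.192, -3.131, 0.004]
ft_force: [-0.5, -0.5, 0.4]
width: 87.4
grasp_force: 0.0
```

Call:
play_rows([
  [0,0,0],
  [0,0,0],
  [0,0,0],
  [0,0,0],
  [0,0,0],
  [0,0,0],
  [0,0,0],
  [0,0,0],
], yaw=[0,0,0,0,0,0,0,0], gripper=1)

```text
t: 11.22
ee_pos: [537.1, 222.7, 11.6]
orientation: [0.188, 3.136, 0.0]
ft_force: [-0.4, 1.2, -0.1]
width: 37.9
grasp_force: 0.0
```

Call:
play_rows([
  [0,0,0],
  [0,0,3],
  [0,0,3],
  [0,0,3],
  [0,0,3],
  [0,0,0],
  [0,0,0],
  [0,0,0],
], yaw=[0,0,0,0,0,0,0,0])

```text
t: 11.88
ee_pos: [536.7, 222.5, 23.2]
orientation: [-0.188, -3.135, 0.0]
ft_force: [-3.0, -0.2, -3.7]
width: 23.6
grasp_force: 30.0
```

```bash
cat >> h.py <<'E'
def tilt(cx,cy,cam="wrist",ang=-7,half=140):
    """z of the bar's top along its axis direction, near the point cx,cy"""
    o=ctrl.get_obs(); im=viewer.get_image(cam); Q=cloud(im,o)
    u=np.array([np.cos(np.radians(ang)),np.sin(np.radians(ang))]); d=Q[...,:2]-[cx,cy]; X=d@u; Y=d@[-u[1],u[0]]; z=Q[...,2]
    m=(abs(Y)<24)&(abs(X)<half)&(z>12)&(z<140)
    out=[(int(a),round(float(np.percentile(z[m&(X>=a)&(X<a+20)],90)),1)) for a in range(-half,half,20) if (m&(X>=a)&(X<a+20)).sum()>8]
    print(cam,out); print("ee",o["ee_pos"].round(1),"F",o["ft_force"].round(2),"M",o["moment"].round(3),"w",o["width"],o["grasp_force"]); return im
E
python3 - <<'E'
from h import *
tilt(488.5,228.3); tilt(488.5,228.3,"scene"); tilt(488.5,228.3,"side")
E
```

```text
wrist [(-100, 39.2), (-80, 40.1), (-60, 42.0), (-40, 42.5), (-20, 43.5), (0, 128.5), (20, 138.2), (40, 102.7), (60, 46.5), (80, 55.4)]
ee [536.7 222.5  23.2] F [-3.04 -0.18 -3.7 ] M [0.021 0.313 0.057] w 23.55194668894326 30.00033348798752
scene [(-120, 49.1), (-100, 39.3), (-80, 40.8), (-60, 42.1), (-40, 43.7), (20, 137.7), (40, 137.7), (60, 129.7), (80, 124.5), (100, 60.4), (120, 34.1)]
ee [536.7 222.5  23.2] F [-2.44 -0.07 -3.21] M [0.003 0.305 0.048] w 23.638126013807305 30.000381767749786
side [(-140, 44.2), (-120, 45.8), (-100, 35.2), (-80, 37.0), (-60, 38.7), (-40, 39.0), (-20, 39.1), (0, 124.6), (20, 128.1), (40, 66.1), (60, 43.4), (80, 49.8), (100, 56.0)]
ee [536.7 222.5  23.1] F [-2.32  0.24 -5.64] M [-0.001  0.37   0.056] w 23.689293445767575 30.000303089618683
```

Heavy end is the −x one; regrip at −50.

Call:
play_rows([
  [0,0,-4],
  [0,0,-4],
  [0,0,-4],
  [0,0,0],
], yaw=[0,0,0,0])

```text
t: 12.37
ee_pos: [539.1, 222.8, 12.2]
orientation: [0.187, 3.132, 0.001]
ft_force: [0.8, -2.7, 3.9]
width: 23.2
grasp_force: 30.0
```

Call:
play_rows([
  [0,0,0],
  [0,0,0],
  [0,0,0],
  [0,0,0],
  [-33,4,0],
  [-33,4,0],
  [-33,4,0],
  [0,0,0],
], yaw=[0,0,0,0,0,0,0,0], gripper=0.45)

```text
t: 13.03
ee_pos: [431.0, 233.3, 10.5]
orientation: [-0.185, -3.129, 0.006]
ft_force: [-0.1, -1.6, 1.1]
width: 48.0
grasp_force: 0.0
```

Call:
play_rows([
  [0,0,0],
  [0,0,0],
  [0,0,0],
  [0,0,0],
  [0,0,0],
  [0,0,0],
  [0,0,0],
  [0,0,0],
], yaw=[0,0,0,0,0,0,0,0], gripper=1)

```text
t: 13.7
ee_pos: [439.1, 234.8, 11.5]
orientation: [0.188, 3.134, 0.001]
ft_force: [4.2, -0.6, -1.7]
width: 22.8
grasp_force: 30.0
```

Call:
play_rows([
  [0,0,3],
  [0,0,3],
  [0,0,3],
  [0,0,3],
  [0,0,0],
  [0,0,0],
  [0,0,0],
], yaw=[0,0,0,0,0,0,0])

```text
t: 14.28
ee_pos: [437.8, 234.6, 23.3]
orientation: [-0.188, -3.136, 0.0]
ft_force: [-0.1, 0.3, -8.5]
width: 23.7
grasp_force: 30.0
```

```bash
python3 - <<'E'
from h import *
tilt(488.5,228.3);tilt(488.5,228.3,"scene"); tilt(488.5,228.3,"side")
E
```

```text
wrist [(-140, 58.7), (-120, 59.6), (-100, 128.6), (-80, 138.1), (-60, 103.3), (-40, 49.3), (-20, 49.6), (0, 49.5)]
ee [437.8 234.6  23.3] F [-0.05  0.25 -8.53] M [ 0.02  -0.025 -0.037] w 23.664447780397403 29.99494045972824
scene [(-80, 136.7), (-60, 127.8), (-40, 129.2), (-20, 125.6), (0, 50.7), (20, 50.3), (40, 51.3), (60, 50.8), (80, 50.8), (100, 61.3), (120, 52.6)]
ee [437.8 234.6  23.3] F [-0.57  0.4  -8.54] M [ 0.061 -0.05  -0.007] w 23.172737292896198 29.994888603687286
side [(-140, 54.7), (-120, 56.8), (-100, 123.1), (-80, 126.4), (-60, 62.3), (-40, 45.9), (-20, 46.4), (0, 46.4), (20, 45.7), (40, 47.5), (60, 45.2), (80, 53.3), (100, 57.4)]
ee [437.8 234.6  23.3] F [ 0.19  0.08 -7.96] M [ 0.032 -0.028  0.016] w 23.42647298134499 29.994884133338928
```

Level and balanced (8.4 N, moment ≈ 0). Lifting.

Call:
play_rows([
  [0,0,6],
  [0,0,12],
  [0,0,15],
  [0,0,15],
  [0,0,15],
  [0,0,12],
  [0,0,8],
  [0,0,4],
], yaw=[0,0,0,0,0,0,0,0])

```text
t: 15.1
ee_pos: [438.3, 234.8, 111.6]
orientation: [0.188, 3.135, 0.001]
ft_force: [-0.2, 1.3, -9.1]
width: 23.5
grasp_force: 30.0
```

Call:
play_rows([
  [0,0,0],
  [0,0,0],
  [0,0,0],
  [0,0,0],
  [0,0,0],
  [0,0,0],
], yaw=[0,0,0,0,0,0])

```text
t: 15.6
ee_pos: [437.8, 234.5, 109.9]
orientation: [-0.188, -3.135, 0.001]
ft_force: [0.0, 0.5, -9.1]
width: 23.0
grasp_force: 30.0
```

```bash
cat >> h.py <<'E'
def ends(axis_z,ang,off,cams=("scene","side","wrist")):
    """extent of a held handle along its axis relative to TCP (block tops at axis_z+22)"""
    o=ctrl.get_obs(); u=np.array([np.cos(np.radians(ang)),np.sin(np.radians(ang))])
    for cam in cams:
        im=viewer.get_image(cam); Q=cloud(im,o); d=Q[...,:2]-o["ee_pos"][:2]; X=d@u; Y=d@[-u[1],u[0]]; z=Q[...,2]
        for s in(-1,1):
            c=off+s*110
            m=(abs(Y)<40)&(abs(X-c)<45)&(z>axis_z+14)&(z<axis_z+30)
            if m.sum()>15: print(cam,s,m.sum(),"X",np.percentile(X[m],[3,50,97]).round(1),"Y",np.percentile(Y[m],[3,97]).round(1),"z",np.percentile(z[m],95).round(1),"-> mid off",round(float(np.percentile(X[m],[3,97]).mean()-s*110),1))
    print("ee",o["ee_pos"].round(1),"F",o["ft_force"].round(2),"M",o["moment"].round(3),tool_ang(o))
E
python3 - <<'E'
from h import *
ends(125,-7,50)
E
```

```text
scene 1 169 X [151.  161.8 170.4] Y [-18.6  23. ] z 148.8 -> mid off 50.7
side -1 38 X [-70.1 -62.9 -53.4] Y [-24.6  19.5] z 144.5 -> mid off 48.2
side 1 33 X [149.2 157.1 166.1] Y [-22.9  19.3] z 144.2 -> mid off 47.6
wrist -1 4449 X [-70.5 -61.2 -51.8] Y [-20.1  20. ] z 146.4 -> mid off 48.8
ee [437.8 234.5 109.9] F [ 0.03  0.48 -9.08] M [ 0.03  -0.042 -0.004] 83.1
```

Call:
play_rows([
  [4,-15,0],
  [4,-30,0],
  [4,-36,0],
  [4,-36,0],
  [4,-36,0],
  [4,-36,0],
  [4,-36,0],
  [4,-36,0],
], yaw=[0.8,0.8,0.8,0.8,0.8,0.8,0.8,0.8])

```text
t: 16.42
ee_pos: [470.0, -28.1, 110.5]
orientation: [0.012, 3.141, 0.0]
ft_force: [0.0, 0.2, -8.0]
width: 23.4
grasp_force: 30.0
```

Call:
play_rows([
  [4,-36,0],
  [4,-36,0],
  [4,-36,0],
  [4,-36,0],
  [4,-36,0],
  [4,-36,0],
  [2,-30,0],
  [0,-20,0],
], yaw=[0.8,0.8,0.8,0.8,0.8,0.8,0.3,0])

```text
t: 17.08
ee_pos: [496.5, -295.8, 110.5]
orientation: [-0.125, 3.138, -0.002]
ft_force: [0.6, 0.3, -7.6]
width: 23.3
grasp_force: 30.0
```

Call:
play_rows([
  [0,0,0],
  [0,0,0],
  [0,0,0],
  [0,0,0],
], yaw=[0,0,0,0])

```text
t: 17.42
ee_pos: [495.6, -291.2, 110.0]
orientation: [0.128, -3.138, -0.001]
ft_force: [1.3, 0.2, -8.6]
width: 23.8
grasp_force: 30.0
```

```bash
python3 - <<'E'
from h import *
ends(125,4.6,49); print(slope())
E
```

```text
scene 1 107 X [145.4 161.4 170.1] Y [-19.   23.6] z 149.8 -> mid off 47.7
side -1 95 X [-71.1 -63.4 -52. ] Y [-22.1  19.2] z 144.8 -> mid off 48.5
side 1 75 X [147.7 155.9 167.3] Y [-21.6  19.4] z 145.1 -> mid off 47.5
wrist -1 4452 X [-70.4 -61.2 -51.7] Y [-19.8  20.3] z 146.5 -> mid off 48.9
ee [ 495.6 -291.2  110. ] F [ 1.31  0.23 -8.57] M [ 0.024 -0.046  0.033] 94.7
[('scene', 3849, 'deck low by', np.float64(0.0012)), ('side', 2563, 'deck low by', np.float64(0.0006))]
```

Call:
play_rows([
  [0,-1,-8],
  [0,0,-12],
  [0,0,-9],
  [0,0,-5],
  [0,0,-3],
  [0,0,-2],
  [0,0,0],
  [0,0,0],
], yaw=[0,0,0,0,0,0,0,0])

```text
t: 18.33
ee_pos: [496.1, -293.5, 71.4]
orientation: [-0.127, 3.139, -0.0]
ft_force: [-0.4, 0.1, -8.7]
width: 23.6
grasp_force: 30.0
```

Call:
play_rows([
  [0,0,-1],
  [0,0,-1],
  [0,0,0],
], yaw=[0,0,0])

```text
t: 18.58
ee_pos: [496.1, -293.4, 69.5]
orientation: [-0.127, 3.139, -0.0]
ft_force: [0.4, -0.2, -8.3]
width: 23.6
grasp_force: 30.0
```

Call:
play_rows([
  [0,0,-1],
  [0,0,-1],
  [0,0,-1],
  [0,0,0],
], yaw=[0,0,0,0])

```text
t: 18.92
ee_pos: [496.3, -292.6, 67.5]
orientation: [-0.126, 3.139, 0.002]
ft_force: [-2.6, 6.7, 4.4]
width: 23.3
grasp_force: 30.0
```

Call:
play_rows([
  [0,0,-1],
  [0,0,-1],
  [0,0,0],
], yaw=[0,0,0])

```text
t: 19.17
ee_pos: [496.5, -292.6, 67.1]
orientation: [-0.127, 3.138, 0.001]
ft_force: [-5.0, 9.7, 20.7]
width: 23.6
grasp_force: 30.0
```

Call:
play_rows([
  [0,1,1],
  [0,0,1],
  [0,0,0],
], yaw=[0,0,0])

```text
t: 19.42
ee_pos: [496.6, -292.6, 67.4]
orientation: [-0.127, 3.138, -0.001]
ft_force: [-2.4, 2.7, 7.3]
width: 23.5
grasp_force: 30.0
```

Call:
play_rows([
  [0,0,0],
  [0,0,0],
  [0,0,0],
  [0,0,0],
  [0,0,5],
  [0,0,20],
  [0,0,35],
  [0,0,40],
], yaw=[0,0,0,0,0,0,0,0], gripper=0.4)

```text
t: 20.08
ee_pos: [494.7, -291.7, 165.9]
orientation: [0.127, -3.135, -0.004]
ft_force: [0.0, -1.2, 0.5]
width: 52.7
grasp_force: 0.0
```

```bash
cat >> h.py <<'E'
def placed(box,ang=4.6,cam="scene"):
    """seated handles: block tops near axis+22"""
    im=viewer.get_image(cam); Q=cloud(im,ctrl.get_obs()); x,y,z=Q[...,0],Q[...,1],Q[...,2]
    h=np.array([553.5,-395.]);u=np.array([.997,.08]);v=np.array([-.08,.997]); d=Q[...,:2]-h; X=d@u; Y=d@v
    for k,Yc in enumerate((34.5,106.5,178.5,250.5)):
        for s in(-1,1):
            m=(abs(Y-Yc)<30)&(abs(X-s*110)<30)&(z>94)&(z<112)
            if m.sum()>15: print(cam,"berth",k+1,"end",s,m.sum(),"X",np.percentile(X[m],[3,97]).round(1),"Y",np.percentile(Y[m],[3,97]).round(1),"z",np.percentile(z[m],90).round(1))
    return im
E
python3 - <<'E'
from h import *
print(slope())
for c in("scene","side","wrist"): placed(None,cam=c)
E
```

```text
[('scene', 3737, 'deck low by', np.float64(0.0019)), ('side', 2805, 'deck low by', np.float64(0.0004))]
scene berth 2 end -1 102 X [-116.   -85.4] Y [ 87.9 130.3] z 106.4
scene berth 2 end 1 110 X [ 87.  121.8] Y [ 90.4 129.7] z 106.5
side berth 2 end -1 106 X [-120.8 -102.6] Y [ 84.6 124.9] z 102.1
side berth 2 end 1 83 X [ 98.9 118.9] Y [ 85.7 126. ] z 102.0
wrist berth 2 end -1 1443 X [-120.3 -101. ] Y [ 88.2 128.3] z 102.9
wrist berth 2 end 1 55 X [ 98.4 100.4] Y [ 89.9 128.3] z 95.7
```

Placed in berth 2, centred to about 2 mm, level holds. Next handle.

Call:
play_rows([
  [0,38,0],
  [0,38,0],
  [0,38,0],
  [0,38,0],
  [0,38,0],
  [0,38,0],
  [0,38,0],
  [0,38,0],
], yaw=[-1,-1,-1,-1,-1,-1,-1,-1], gripper=0)

```text
t: 21.0
ee_pos: [494.5, 13.3, 164.8]
orientation: [-0.094, -3.137, 0.0]
ft_force: [0.5, -0.4, -0.2]
width: 88.2
grasp_force: 0.0
```

Call:
play_rows([
  [1,38,0],
  [1,38,-2],
  [1,38,-2],
  [1,38,-2],
  [1,38,-3],
  [1,38,-3],
  [1,38,-3],
  [0,38,0],
], yaw=[-1,-1,-1,-1,-1,-1,0,0])

```text
t: 21.67
ee_pos: [501.4, 316.8, 148.8]
orientation: [-0.256, -3.128, 0.004]
ft_force: [0.3, -0.5, 0.7]
width: 87.8
grasp_force: 0.0
```

```bash
python3 - <<'E'
from h import *
handles(); handles("scene")
E
```

```text
wrist 6158 [361. 118.] c [463.1 437.2] size [ 44. 239.] ang -8.9 z98 47.9
wrist 6015 [249. 161.] c [492.5 316.9] size [ 44. 223.] ang -9.1 z98 47.9
wrist 1857 [307. 323.] c [679.5 367.4] size [108.  37.] ang 86.0 z98 71.5
ee [502.2 323.  149.6] closing deg 80.8 F [0.86 4.25 0.61] M [ 0.191 -0.015 -0.013]
scene 263 [399. 220.] c [267.9 337. ] size [35. 44.] ang -81.3 z98 48.2
scene 253 [200. 239.] c [701.2  94.5] size [28. 91.] ang -0.0 z98 29.5
scene 1071 [313. 266.] c [503.1 315.9] size [ 45. 239.] ang -9.5 z98 49.0
scene 1488 [368. 293.] c [466.7 435.7] size [ 45. 240.] ang -9.9 z98 49.4
scene 303 [212. 280.] c [741.8 218.8] size [36. 43.] ang -89.2 z98 65.0
scene 433 [260. 304.] c [690.8 332.7] size [35. 72.] ang -35.5 z98 78.5
scene 530 [264. 333.] c [717.8 380. ] size [53. 88.] ang -34.8 z98 79.2
ee [502.1 319.9 149.5] closing deg 80.9 F [-0.53 -0.21 -0.15] M [ 0.028 -0.072 -0.005]
```

The farthest handle has been knocked to (466,436); noted. Gripping the middle one at −50.

Call:
play_rows([
  [-25,4,-25],
  [-24,4,-35],
  [0,0,-35],
  [0,0,-25],
  [0,0,-18],
  [0,0,0],
], yaw=[0,0,0,0,0,0])

```text
t: 22.27
ee_pos: [451.1, 320.5, 9.5]
orientation: [-0.256, -3.124, 0.009]
ft_force: [-0.7, -0.3, -0.6]
width: 87.9
grasp_force: 0.0
```

Call:
play_rows([
  [0,0,0],
  [0,0,0],
  [0,0,0],
  [0,0,0],
  [0,0,0],
  [0,0,0],
  [0,0,0],
  [0,0,0],
], yaw=[0,0,0,0,0,0,0,0], gripper=1)

```text
t: 22.93
ee_pos: [454.6, 323.6, 14.5]
orientation: [0.256, 3.131, 0.0]
ft_force: [-0.3, -0.4, -0.0]
width: 38.2
grasp_force: 0.0
```

Call:
play_rows([
  [0,0,0],
  [0,0,0],
  [0,0,3],
  [0,0,3],
  [0,0,3],
  [0,0,3],
  [0,0,0],
  [0,0,0],
], yaw=[0,0,0,0,0,0,0,0])

```text
t: 23.6
ee_pos: [454.5, 323.5, 26.3]
orientation: [-0.257, -3.131, -0.0]
ft_force: [1.7, -0.6, -3.9]
width: 23.5
grasp_force: 30.0
```

```bash
python3 - <<'E'
from h import *
tilt(502.5,316.3,ang=-9.2);tilt(502.5,316.3,"scene",ang=-9.2); tilt(502.5,316.3,"side",ang=-9.2)
E
```

```text
wrist [(-140, 62.0), (-120, 64.2), (-100, 131.5), (-80, 134.3), (-60, 108.4), (-40, 48.8), (-20, 46.5), (0, 45.4), (20, 38.5)]
ee [454.5 323.5  26.3] F [ 1.65 -0.59 -3.9 ] M [ 0.013 -0.093  0.012] w 23.53910490288472 30.00043362379074
scene [(-120, 66.4), (-100, 57.9), (-80, 138.0), (-60, 132.5), (-40, 130.9), (-20, 130.4), (0, 46.4), (20, 45.2), (40, 44.0), (60, 42.0), (80, 40.9), (100, 49.7), (120, 48.4)]
ee [454.5 323.5  26.2] F [ 0.93 -1.04 -4.61] M [ 0.01  -0.057 -0.066] w 23.816686884387828 30.000283420085907
side [(-140, 52.9), (-120, 61.2), (-100, 126.7), (-80, 128.2), (-60, 62.5), (-40, 44.4), (-20, 42.6), (0, 42.4), (20, 39.6), (40, 39.4), (60, 38.3), (80, 38.6), (100, 46.0)]
ee [454.4 323.5  26.1] F [ 1.44  0.46 -3.18] M [ 0.078 -0.031 -0.023] w 23.393762572620034 30.00023514032364
```

Call:
play_rows([
  [0,0,-4],
  [0,0,-4],
  [0,0,-4],
  [0,0,0],
], yaw=[0,0,0,0])

```text
t: 24.08
ee_pos: [454.1, 323.3, 13.5]
orientation: [-0.256, -3.13, 0.001]
ft_force: [-1.6, -0.4, -3.3]
width: 23.4
grasp_force: 30.0
```

Call:
play_rows([
  [0,0,0],
  [0,0,0],
  [0,0,0],
  [0,0,0],
  [33,-5,-1],
  [33,-5,-1],
  [32,-6,-1],
  [0,0,0],
], yaw=[0,0,0,0,0,0,0,0], gripper=0.45)

```text
t: 24.75
ee_pos: [559.1, 307.5, 12.2]
orientation: [0.26, 3.125, 0.005]
ft_force: [-0.4, 0.1, -0.6]
width: 48.3
grasp_force: 0.0
```

Call:
play_rows([
  [0,0,0],
  [0,0,0],
  [0,0,0],
  [0,0,0],
  [0,0,0],
  [0,0,0],
  [0,0,0],
  [0,0,0],
], yaw=[0,0,0,0,0,0,0,0], gripper=1)

```text
t: 25.42
ee_pos: [551.2, 307.6, 11.0]
orientation: [-0.256, -3.129, 0.001]
ft_force: [-5.6, 2.1, 3.1]
width: 23.2
grasp_force: 30.0
```

Call:
play_rows([
  [0,0,3],
  [0,0,3],
  [0,0,3],
  [0,0,3],
  [0,0,0],
  [0,0,0],
  [0,0,0],
], yaw=[0,0,0,0,0,0,0])

```text
t: 26.0
ee_pos: [552.5, 307.4, 23.1]
orientation: [-0.257, -3.131, 0.0]
ft_force: [-0.3, 0.5, -7.0]
width: 23.6
grasp_force: 30.0
```

```bash
python3 - <<'E'
from h import *
tilt(502.5,316.3,ang=-9.2);tilt(502.5,316.3,"scene",ang=-9.2); ends(38,-9.2,-49)
E
```

```text
wrist [(-80, 48.4), (-60, 49.5), (-40, 49.1), (-20, 49.3), (0, 128.2), (20, 137.9), (40, 104.9), (60, 49.5), (80, 56.6)]
ee [552.5 307.4  23.1] F [-0.26  0.54 -6.96] M [ 0.003 -0.074 -0.036] w 23.571182838669205 29.998187720775604
scene [(-120, 59.2), (-100, 51.2), (-80, 48.9), (-60, 50.2), (-40, 49.5), (-20, 49.6), (0, 127.1), (20, 136.6), (40, 138.6), (60, 129.1), (80, 127.7), (100, 61.0), (120, 50.6)]
ee [552.5 307.4  23. ] F [-0.4  -0.12 -6.9 ] M [ 0.034 -0.042  0.017] w 23.153509432199638 29.998151063919067
scene -1 151 X [-169.3 -159.2 -150.6] Y [-19.5  22.5] z 60.4 -> mid off -50.0
scene 1 182 X [45.5 59.7 68.9] Y [-20.2  21. ] z 62.3 -> mid off -52.8
side -1 27 X [-172.7 -164.  -155.2] Y [-21.8  21.3] z 57.8 -> mid off -54.0
side 1 20 X [46.5 55.7 64.4] Y [-22.    6.2] z 59.1 -> mid off -54.6
wrist 1 537 X [46.3 47.3 48.4] Y [-17.7  18.3] z 58.3 -> mid off -62.6
ee [552.4 307.4  23. ] F [ 0.3   0.17 -6.7 ] M [-0.015 -0.068 -0.005] 80.6
```

Call:
play_rows([
  [0,0,6],
  [0,0,12],
  [0,0,15],
  [0,0,15],
  [0,0,15],
  [0,0,12],
  [0,0,8],
  [0,0,4],
], yaw=[0,0,0,0,0,0,0,0])

```text
t: 26.92
ee_pos: [553.2, 307.9, 112.1]
orientation: [0.256, 3.129, 0.002]
ft_force: [1.3, 0.2, -7.9]
width: 23.5
grasp_force: 30.0
```

```bash
python3 - <<'E'
from h import *
ends(125,-9.2,-53)
E
```

```text
scene -1 180 X [-169.2 -157.8 -148.2] Y [-18.9  21.7] z 148.6 -> mid off -48.7
scene 1 234 X [24.2 59.  69.1] Y [-19.8  21.1] z 151.7 -> mid off -63.4
side -1 32 X [-172.3 -163.6 -155.2] Y [-26.7  15.7] z 145.1 -> mid off -53.8
side 1 31 X [47.  54.  65.3] Y [-25.4  11.4] z 147.5 -> mid off -53.8
wrist 1 732 X [39.8 47.2 48.3] Y [-17.6  18.1] z 147.4 -> mid off -66.0
ee [553.2 307.9 112.1] F [ 1.29  0.15 -7.89] M [-0.039 -0.056  0.049] 80.6
```

Call:
play_rows([
  [2,-15,0],
  [3,-30,0],
  [3,-36,0],
  [3,-36,0],
  [3,-36,0],
  [3,-36,0],
  [3,-36,0],
  [3,-36,0],
], yaw=[1,1,1,1,1,1,1,1])

```text
t: 27.73
ee_pos: [574.8, 44.8, 109.2]
orientation: [-0.036, -3.14, 0.0]
ft_force: [0.9, 1.6, -7.1]
width: 23.5
grasp_force: 30.0
```

Call:
play_rows([
  [3,-36,0],
  [3,-36,0],
  [3,-36,0],
  [3,-36,0],
  [3,-36,0],
  [1,-36,0],
  [0,-26,0],
  [0,-16,0],
], yaw=[1,1,1,1,1,1,0,0])

```text
t: 28.4
ee_pos: [590.9, -214.5, 109.1]
orientation: [0.124, -3.138, 0.0]
ft_force: [0.3, 0.5, -7.0]
width: 22.9
grasp_force: 30.0
```

Call:
play_rows([
  [0,0,0],
  [0,0,0],
  [0,0,0],
  [0,0,0],
], yaw=[0,0,0,0])

```text
t: 28.73
ee_pos: [591.2, -210.1, 109.7]
orientation: [0.129, -3.138, -0.001]
ft_force: [-0.3, 0.1, -6.8]
width: 23.1
grasp_force: 30.0
```

```bash
python3 - <<'E'
from h import *
ends(125,4.6,-53)
E
```

```text
scene -1 88 X [-170.5 -158.3 -150.9] Y [-19.1  21.9] z 148.1 -> mid off -50.7
scene 1 111 X [37.  59.7 68.6] Y [-18.3  23.3] z 149.6 -> mid off -57.2
side -1 76 X [-173.2 -164.5 -154.4] Y [-21.3  18.3] z 143.6 -> mid off -53.8
wrist 1 510 X [46.5 47.5 48.6] Y [-17.   18.8] z 144.9 -> mid off -62.4
ee [ 591.2 -210.1  109.7] F [-0.34  0.11 -6.84] M [-0.016 -0.037  0.021] 94.7
```

Call:
play_rows([
  [0,-1,-8],
  [0,-1,-12],
  [0,0,-9],
  [0,0,-6],
  [0,0,-3],
  [0,0,-2],
  [0,0,0],
  [0,0,0],
], yaw=[0,0,0,0,0,0,0,0])

```text
t: 29.55
ee_pos: [591.7, -213.6, 70.2]
orientation: [-0.127, 3.139, -0.0]
ft_force: [0.7, -0.0, -7.3]
width: 23.2
grasp_force: 30.0
```

Call:
play_rows([
  [0,0,-1],
  [0,0,-1],
  [0,0,0],
  [0,0,0],
], yaw=[0,0,0,0])

```text
t: 29.88
ee_pos: [591.7, -213.5, 68.4]
orientation: [-0.127, 3.139, -0.0]
ft_force: [-0.1, 0.5, -7.7]
width: 23.5
grasp_force: 30.0
```

Call:
play_rows([
  [0,1,-1],
  [0,0,-1],
  [0,0,0],
  [0,0,0],
], yaw=[0,0,0,0])

```text
t: 30.22
ee_pos: [591.9, -212.6, 67.1]
orientation: [-0.127, 3.138, -0.0]
ft_force: [-2.7, 2.0, 3.7]
width: 23.3
grasp_force: 30.0
```

Call:
play_rows([
  [0,0,-1],
  [0,0,0],
  [0,0,0],
], yaw=[0,0,0])

```text
t: 30.47
ee_pos: [591.9, -212.6, 67.0]
orientation: [-0.127, 3.138, -0.001]
ft_force: [-6.0, 3.3, 12.0]
width: 23.1
grasp_force: 30.0
```

Call:
play_rows([
  [0,0,1],
  [0,0,0],
  [0,0,0],
  [0,0,0],
  [0,0,0],
  [0,0,10],
  [0,0,30],
  [0,0,40],
], yaw=[0,0,0,0,0,0,0,0], gripper=0.45)

```text
t: 31.13
ee_pos: [589.4, -211.6, 144.4]
orientation: [0.127, -3.133, -0.004]
ft_force: [0.6, 0.0, -0.2]
width: 48.3
grasp_force: 0.0
```

```bash
python3 - <<'E'
from h import *
print(slope())
for c in("scene","side","wrist"): placed(None,cam=c)
print(ctrl.get_obs()["ee_pos"])
E
```

```text
[('scene', 2785, 'deck low by', np.float64(0.0011)), ('side', 2531, 'deck low by', np.float64(0.0005))]
scene berth 2 end -1 95 X [-116.3  -95.4] Y [ 88.5 130.2] z 107.0
scene berth 2 end 1 113 X [ 84.5 122.1] Y [ 88.6 130.2] z 106.1
scene berth 3 end -1 108 X [-117.1  -88. ] Y [161.4 201.7] z 106.6
scene berth 3 end 1 127 X [ 86.4 121.6] Y [161.3 202.2] z 105.7
side berth 2 end -1 103 X [-120.8 -101.3] Y [ 84.3 124.8] z 101.8
side berth 2 end 1 86 X [ 98.6 118.8] Y [ 84.5 126.1] z 101.5
side berth 3 end -1 93 X [-120.6 -101.9] Y [156.2 198.1] z 102.0
side berth 3 end 1 68 X [ 99.6 117.3] Y [156.8 194.9] z 101.9
wrist berth 2 end -1 740 X [-109.6 -100.2] Y [ 88.2 129. ] z 103.0
wrist berth 3 end -1 434 X [-103.5 -100.3] Y [159.6 199.6] z 102.3
wrist berth 3 end 1 906 X [ 98.8 110.5] Y [159.5 200.9] z 102.2
[ 591.45368944 -212.48064546  146.58303318]
```

Both seated well. On to the third handle.

Call:
play_rows([
  [-7,38,3],
  [-8,40,0],
  [-8,40,0],
  [-8,40,0],
  [-8,40,0],
  [-8,40,0],
  [-8,40,0],
  [-8,40,0],
], yaw=[-1,-1,-1,-1,-1,-1,-1,-1], gripper=0)

```text
t: 32.05
ee_pos: [526.7, 107.1, 147.8]
orientation: [-0.094, -3.137, 0.001]
ft_force: [0.2, 0.9, -0.1]
width: 87.7
grasp_force: 0.0
```

Call:
play_rows([
  [-8,40,0],
  [-8,40,0],
  [-8,40,0],
  [-8,40,0],
  [-8,40,0],
  [-8,40,0],
  [-8,40,0],
  [-7,40,0],
], yaw=[-1,-1,-1,-1,-1,-1,0,0])

```text
t: 32.72
ee_pos: [463.7, 426.7, 147.5]
orientation: [-0.256, -3.129, 0.004]
ft_force: [0.5, 0.0, -0.9]
width: 87.6
grasp_force: 0.0
```

Call:
play_rows([
  [0,10,0],
  [0,0,0],
  [0,0,0],
], yaw=[0,0,0])

```text
t: 32.97
ee_pos: [464.6, 434.7, 147.6]
orientation: [-0.254, -3.129, 0.004]
ft_force: [-0.4, -0.6, 0.8]
width: 87.8
grasp_force: 0.0
```

```bash
python3 - <<'E'
from h import *
handles(); handles("scene",box=(300,620,280,520))
E
```

```text
wrist 1344 [123.  18.] c [265.8 337. ] size [33. 45.] ang -82.7 z98 46.5
wrist 6094 [252. 161.] c [455.6 438. ] size [ 44. 222.] ang -9.9 z98 47.9
wrist 238 [213. 341.] c [664.9 348.6] size [10. 48.] ang -85.3 z98 28.8
ee [464.9 433.8 147.9] closing deg 80.6 F [-0.    0.29  0.15] M [-0.025 -0.027 -0.043]
scene 1020 [351. 300.] c [493.7 428.9] size [ 44. 186.] ang -8.5 z98 49.5
ee [465.3 433.5 148.2] closing deg 80.6 F [-1.04 -0.14  0.36] M [ 0.022  0.002 -0.017]
```

Call:
play_rows([
  [25,-3,-25],
  [25,-3,-35],
  [0,0,-35],
  [0,0,-25],
  [0,0,-17],
  [0,0,0],
], yaw=[0,0,0,0,0,0])

```text
t: 33.57
ee_pos: [512.9, 425.4, 9.1]
orientation: [-0.26, -3.125, 0.009]
ft_force: [0.6, -0.7, 0.2]
width: 87.8
grasp_force: 0.0
```

Call:
play_rows([
  [0,0,0],
  [0,0,0],
  [0,0,0],
  [0,0,0],
  [0,0,0],
  [0,0,0],
  [0,0,0],
  [0,0,0],
], yaw=[0,0,0,0,0,0,0,0], gripper=1)

```text
t: 34.23
ee_pos: [514.7, 429.8, 13.6]
orientation: [0.256, 3.131, 0.0]
ft_force: [-0.2, 0.8, 0.8]
width: 38.0
grasp_force: 0.0
```

Call:
play_rows([
  [0,0,0],
  [0,0,0],
  [0,0,3],
  [0,0,3],
  [0,0,3],
  [0,0,3],
  [0,0,0],
  [0,0,0],
], yaw=[0,0,0,0,0,0,0,0])

```text
t: 34.9
ee_pos: [514.6, 429.6, 25.4]
orientation: [-0.256, -3.131, 0.0]
ft_force: [-1.8, 0.4, -3.8]
width: 23.3
grasp_force: 30.0
```

```bash
python3 - <<'E'
from h import *
tilt(466,436.3,ang=-9.6);tilt(466,436.3,"scene",ang=-9.6); ends(36,-9.6,-50)
E
```

```text
wrist [(-100, 39.6), (-80, 40.8), (-60, 43.1), (-40, 44.3), (-20, 45.8), (0, 130.7), (20, 134.2), (40, 105.3), (60, 50.5), (80, 58.9)]
ee [514.6 429.6  25.4] F [-1.76  0.35 -3.81] M [ 0.075  0.177 -0.036] w 23.305835107880363 29.997062981128693
scene [(-120, 48.7), (-100, 39.7), (-80, 40.7), (-60, 43.7), (-40, 44.1), (40, 130.3), (60, 131.2), (80, 128.4), (100, 65.9), (120, 40.1)]
ee [514.6 429.6  25.3] F [-2.29 -0.44 -4.19] M [ 0.124  0.187 -0.03 ] w 23.46291561638943 29.99700218439102
scene 1 277 X [19.5 58.  70.2] Y [-18.3  22. ] z 65.2 -> mid off -65.1
side 1 32 X [45.4 55.4 66.1] Y [-23.   10.6] z 63.3 -> mid off -54.3
wrist 1 1242 X [33.5 47.1 48.6] Y [-16.7  17.9] z 60.3 -> mid off -69.0
ee [514.6 429.5  25.3] F [-1.77  0.57 -5.57] M [0.136 0.178 0.055] 80.6
```

Heavy end is −x here; shift to −50.

Call:
play_rows([
  [0,0,-4],
  [0,0,-4],
  [0,0,-4],
  [0,0,0],
], yaw=[0,0,0,0])

```text
t: 35.48
ee_pos: [515.9, 429.8, 13.2]
orientation: [0.256, 3.129, 0.001]
ft_force: [3.8, -1.0, -2.0]
width: 23.4
grasp_force: 30.0
```

Call:
play_rows([
  [0,0,0],
  [0,0,0],
  [0,0,0],
  [0,0,0],
  [-33,5,-1],
  [-33,5,-1],
  [-33,6,0],
  [0,0,0],
], yaw=[0,0,0,0,0,0,0,0], gripper=0.45)

```text
t: 36.15
ee_pos: [409.8, 445.0, 10.7]
orientation: [-0.252, -3.128, 0.006]
ft_force: [-1.0, -0.7, -0.2]
width: 48.3
grasp_force: 0.0
```

Call:
play_rows([
  [0,0,0],
  [0,0,0],
  [0,0,0],
  [0,0,0],
  [0,0,0],
  [0,0,0],
  [0,0,0],
  [0,0,0],
], yaw=[0,0,0,0,0,0,0,0], gripper=1)

```text
t: 36.82
ee_pos: [416.7, 445.6, 11.4]
orientation: [0.257, 3.13, 0.001]
ft_force: [4.7, -1.0, -0.3]
width: 23.2
grasp_force: 30.0
```

Call:
play_rows([
  [0,0,3],
  [0,0,3],
  [0,0,3],
  [0,0,3],
  [0,0,0],
  [0,0,0],
  [0,0,0],
], yaw=[0,0,0,0,0,0,0])

```text
t: 37.4
ee_pos: [415.5, 445.6, 23.2]
orientation: [-0.256, -3.131, 0.0]
ft_force: [-0.9, 0.6, -7.9]
width: 23.4
grasp_force: 30.0
```

```bash
python3 - <<'E'
from h import *
tilt(466,436.3,ang=-9.6);tilt(466,436.3,"scene",ang=-9.6); ends(38,-9.6,50)
E
```

```text
wrist [(-140, 58.8), (-120, 59.9), (-100, 128.6), (-80, 138.2), (-60, 102.9), (-40, 49.2), (-20, 49.5), (0, 49.2)]
ee [415.5 445.6  23.2] F [-0.92  0.56 -7.9 ] M [0.012 0.048 0.028] w 23.351264746124144 29.997813999652863
scene [(-120, 49.4), (-80, 135.2), (-60, 127.5), (-40, 129.3), (-20, 125.7), (0, 49.9), (20, 50.4), (40, 50.3), (60, 50.4), (80, 49.4), (100, 60.3), (120, 55.0)]
ee [415.5 445.5  23.2] F [-0.41 -0.38 -7.62] M [0.042 0.025 0.016] w 23.212535984465163 29.997760355472565
scene 1 198 X [152.6 162.9 171.7] Y [-17.7  22.9] z 61.2 -> mid off 52.2
side -1 26 X [-70.1 -61.  -51.7] Y [-24.5  11.6] z 58.2 -> mid off 49.1
side 1 22 X [149.3 157.6 167.4] Y [-23.1  14.6] z 57.6 -> mid off 48.4
wrist -1 4407 X [-69.7 -60.7 -51.3] Y [-19.4  20.6] z 60.1 -> mid off 49.5
ee [415.5 445.5  23.2] F [-0.44 -0.12 -7.78] M [ 0.032 -0.005  0.044] 80.6
```

Call:
play_rows([
  [0,0,6],
  [0,0,12],
  [0,0,15],
  [0,0,15],
  [0,0,15],
  [0,0,12],
  [0,0,8],
  [0,0,4],
], yaw=[0,0,0,0,0,0,0,0])

```text
t: 38.32
ee_pos: [416.2, 446.1, 112.3]
orientation: [0.256, 3.13, 0.003]
ft_force: [-0.6, -0.9, -8.1]
width: 23.3
grasp_force: 30.0
```

Call:
play_rows([
  [4,-15,0],
  [4,-30,0],
  [4,-36,0],
  [4,-36,0],
  [4,-36,0],
  [4,-36,0],
  [4,-36,0],
  [4,-36,0],
], yaw=[1,1,1,1,1,1,1,1])

```text
t: 38.98
ee_pos: [447.4, 182.9, 110.3]
orientation: [-0.036, -3.141, 0.0]
ft_force: [0.7, 0.4, -8.5]
width: 23.4
grasp_force: 30.0
```

Call:
play_rows([
  [4,-36,0],
  [4,-36,0],
  [4,-36,0],
  [4,-36,0],
  [4,-36,0],
  [4,-36,0],
  [4,-36,0],
  [4,-36,0],
], yaw=[1,1,1,1,1,1,0,0])

```text
t: 39.65
ee_pos: [479.4, -105.2, 110.4]
orientation: [0.127, -3.139, -0.0]
ft_force: [1.1, 1.0, -8.2]
width: 23.3
grasp_force: 30.0
```

Call:
play_rows([
  [4,-30,0],
  [0,-15,0],
  [0,0,0],
  [0,0,0],
  [0,0,0],
  [0,0,0],
], yaw=[0,0,0,0,0,0])

```text
t: 40.15
ee_pos: [483.3, -147.3, 110.2]
orientation: [0.129, -3.138, -0.001]
ft_force: [-0.1, 0.1, -7.8]
width: 22.9
grasp_force: 30.0
```

```bash
python3 - <<'E'
from h import *
ends(125,4.6,50)
E
```

```text
scene 1 117 X [152.5 163.  171.5] Y [-17.2  23.3] z 148.6 -> mid off 52.0
side -1 73 X [-71.  -61.4 -51.4] Y [-22.5  17.4] z 144.9 -> mid off 48.8
side 1 53 X [149.1 157.3 167.6] Y [-21.7  19.2] z 144.0 -> mid off 48.4
wrist -1 4415 X [-69.6 -60.6 -51.2] Y [-18.9  21.2] z 147.2 -> mid off 49.6
ee [ 483.3 -147.3  110.2] F [-0.1   0.09 -7.79] M [0.09  0.046 0.007] 94.7
```

Call:
play_rows([
  [0,-1,-8],
  [0,0,-12],
  [0,0,-9],
  [0,0,-6],
  [0,0,-3],
  [0,0,-3],
  [0,0,0],
  [0,0,0],
], yaw=[0,0,0,0,0,0,0,0])

```text
t: 40.97
ee_pos: [483.8, -149.4, 69.4]
orientation: [-0.127, 3.139, -0.0]
ft_force: [-0.1, 0.5, -7.8]
width: 23.3
grasp_force: 30.0
```

Call:
play_rows([
  [0,0,-1],
  [0,0,-1],
  [0,0,0],
  [0,0,0],
], yaw=[0,0,0,0])

```text
t: 41.3
ee_pos: [484.1, -149.3, 67.8]
orientation: [-0.127, 3.138, -0.0]
ft_force: [0.7, 2.9, -2.0]
width: 23.5
grasp_force: 30.0
```

Call:
play_rows([
  [0,1,0],
  [0,0,-1],
  [0,0,0],
], yaw=[0,0,0])

```text
t: 41.55
ee_pos: [484.2, -149.0, 67.4]
orientation: [-0.127, 3.138, -0.002]
ft_force: [-3.8, -2.0, 7.4]
width: 23.2
grasp_force: 30.0
```

Call:
play_rows([
  [0,0,0],
  [0,0,0],
  [0,0,0],
  [0,0,0],
  [0,0,0],
  [0,0,10],
  [0,0,30],
  [0,0,40],
], yaw=[0,0,0,0,0,0,0,0], gripper=0.45)

```text
t: 42.22
ee_pos: [481.6, -147.6, 145.4]
orientation: [0.127, -3.133, -0.003]
ft_force: [0.4, -0.5, -0.0]
width: 48.4
grasp_force: 0.0
```

Call:
play_rows([
  [-10,20,40],
  [-10,40,40],
  [-10,40,20],
  [-10,40,0],
  [-10,40,0],
  [-10,40,0],
  [0,40,0],
  [0,0,0],
], yaw=[0,0,0,0,0,0,0,0])

```text
t: 42.88
ee_pos: [427.7, 100.6, 231.0]
orientation: [-0.135, 3.137, 0.003]
ft_force: [-0.4, -0.9, 0.8]
width: 48.0
grasp_force: 0.0
```

```bash
python3 - <<'E'
from h import *
print(slope())
for c in("scene","side"): im=placed(None,cam=c); save(im,c+"F.png",scale=1.5)
print(ctrl.get_obs()["ee_pos"])
E
```

```text
[('scene', 2508, 'deck low by', np.float64(0.0025)), ('side', 2431, 'deck low by', np.float64(0.001))]
scene berth 2 end -1 100 X [-116.4  -85. ] Y [ 87.7 130.9] z 105.9
scene berth 2 end 1 113 X [ 88.7 121.8] Y [ 90.3 130. ] z 106.1
scene berth 3 end -1 110 X [-117.1  -84.6] Y [159.8 201.8] z 105.8
scene berth 3 end 1 131 X [ 86.3 122. ] Y [160.7 202.1] z 106.0
scene berth 4 end -1 112 X [-116.8  -87.3] Y [231.3 274. ] z 105.7
scene berth 4 end 1 127 X [ 89.3 121.8] Y [232.2 273.5] z 105.8
side berth 2 end -1 106 X [-121.  -101.8] Y [ 84.6 124.7] z 101.6
side berth 2 end 1 84 X [ 98.5 118.8] Y [ 84.5 126.7] z 102.1
side berth 3 end -1 93 X [-120.9 -102.5] Y [156.4 198.5] z 102.2
side berth 3 end 1 74 X [ 98.3 118.8] Y [156.1 197.5] z 101.3
side berth 4 end -1 80 X [-120.4 -102.2] Y [228.4 269. ] z 102.2
side berth 4 end 1 64 X [ 98.6 117.7] Y [229.  270.4] z 101.3
[428.23700769  94.63746912 230.16100479]
```

View pics/sceneF.png

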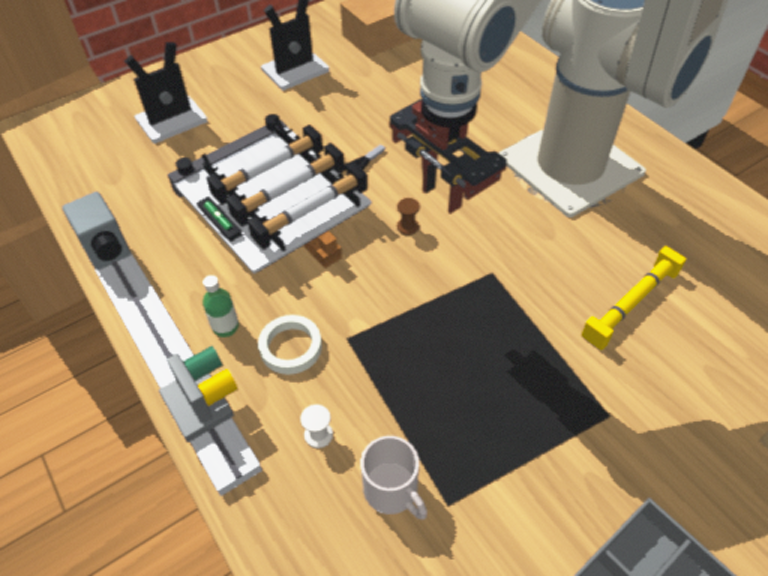

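The picture shows an empty mat (480,390), three handles seated in berths 2 to 4 around (280,185), the bubble still centred at (218,216), and the arm clear of everything. Handing in.

```bash
python3 -c "
from workcell import ticket
print(ticket.close_job())"
```

```text
the job is handed in; nothing more can be done
None
```

The job is handed in: the wedge is under the left edge with the level reading centred, and all three handles lie midway along in berths 2, 3 and 4. The bystanders and the yellow look-alike were left alone. The hand-in returned no verdict.

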